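# Sort out the mixed-up job trays on the repair bench

## Task

The three device modules on the repair bench stand in the wrong job trays: move each into the tray of its own colour, upright, released and centred on the pale disc, any way round. Use the empty grey tray as the spare place on the way (stand one module in it), and leave it empty at the end. Set the delicate modules down gently, never tip one over, and leave the screwdriver and the jar where they are.

Things in the scene. Friction and masses are not known exactly. Their poses are not given: they have to be found in the camera images.
- battery_center (a point): battery pack: upright black block 64 mm long (its x) by 40 mm wide (its y), 50 mm high, with a GREEN band and green top and two 5 mm brass studs on top; 0.15 to 0.3 kg. The point is its centre, 25 mm above its underside; z is up.
- motor_center (a point): gear motor: upright steel cylinder 44 mm across, 50 mm high, with a YELLOW band and yellow top and a thin brass shaft standing 14 mm above the top; 0.2 to 0.38 kg. The point is the centre of the cylinder, 25 mm above its underside; z is up.
- lens_center (a point): lens module: square aluminium block 48 x 48 mm, 50 mm high, with a RED band and red top and a black lens 34 mm across standing 8 mm above the top; 0.12 to 0.25 kg. The point is the centre of the block, 25 mm above its underside; x, y along its sides, z up.
- tray_green_middle (a point): fixed square shallow tray, 122 x 122 mm outside, of GREEN plastic, with a round pale disc 80 mm across painted in its middle. The point is the middle of the tray's inner floor, 4 mm above the bench; the lip round it is 5 mm wide and its top is 10 mm above the bench. x, y along the tray's sides, z up. At the start a module of another colour stands in it.
- tray_yellow_middle (a point): fixed square shallow tray, 122 x 122 mm outside, of YELLOW plastic, with a round pale disc 80 mm across painted in its middle. The point is the middle of the tray's inner floor, 4 mm above the bench; the lip round it is 5 mm wide and its top is 10 mm above the bench. x, y along the tray's sides, z up. At the start a module of another colour stands in it.
- tray_red_middle (a point): fixed square shallow tray, 122 x 122 mm outside, of RED plastic, with a round pale disc 80 mm across painted in its middle. The point is the middle of the tray's inner floor, 4 mm above the bench; the lip round it is 5 mm wide and its top is 10 mm above the bench. x, y along the tray's sides, z up. At the start a module of another colour stands in it.
- tray_grey_middle (a point): fixed square shallow tray, 122 x 122 mm outside, of plain GREY plastic, with a round pale disc 80 mm across painted in its middle. The point is the middle of the tray's inner floor, 4 mm above the bench; the lip round it is 5 mm wide and its top is 10 mm above the bench. x, y along the tray's sides, z up. The spare tray, empty at the start.
- screwdriver_grip (a point): bystander: black-handled screwdriver about 200 mm long, handle 30 mm thick or less, lying on the bench beyond the trays, roughly along the y direction. The point is at its handle.
- jar_center (a point): bystander: small amber jar with a white lid, 48 mm across, 55 mm high, standing beyond the trays. The point is its centre.
Not all that is in view belongs to the job. Of the things like the part that bears battery_center, leave any that is pink; of the rest the smaller one is meant. Of the things shaped like the part that bears tray_red_middle, the red one is meant.

How it is judged:
On the way:
1. one of the modules stands, released, in the grey spare tray (((horizontal distance between battery_center and tray_grey_middle below 0.035 m and z of battery_center in the frame of tray_grey_middle between 0.021 and 0.029 m and angle between battery_center's own z axis and vertical below 0.1 rad and linear speed of battery below 0.01 m/s and angular speed of battery below 0.1 rad/s and contact force between the fingers and battery below 0.1 N) or (horizontal distance between motor_center and tray_grey_middle below 0.035 m and z of motor_center in the frame of tray_grey_middle between 0.021 and 0.029 m and angle between motor_center's own z axis and vertical below 0.1 rad and linear speed of motor below 0.01 m/s and angular speed of motor below 0.1 rad/s and contact force between the fingers and motor below 0.1 N) or (horizontal distance between lens_center and tray_grey_middle below 0.035 m and z of lens_center in the frame of tray_grey_middle between 0.021 and 0.029 m and angle between lens_center's own z axis and vertical below 0.1 rad and linear speed of lens below 0.01 m/s and angular speed of lens below 0.1 rad/s and contact force between the fingers and lens below 0.1 N))), for 0.2 s.
At the end, for the whole second after the job is handed in: Battery pack in the green tray, gear motor in the yellow tray, lens module in the red tray: each upright (within 0.1 rad) on the tray's floor, its centre within 15 mm of the tray's middle, released and at rest; so the grey tray is empty (horizontal distance between battery_center and tray_green_middle below 0.015 m and z of battery_center in the frame of tray_green_middle between 0.021 and 0.029 m and angle between each of battery_center, motor_center, lens_center's own z axis and vertical below 0.1 rad and linear speed of each of battery, motor, lens below 0.01 m/s and angular speed of each of battery, motor, lens below 0.1 rad/s and horizontal distance between motor_center and tray_yellow_middle below 0.015 m and z of motor_center in the frame of tray_yellow_middle between 0.021 and 0.029 m and horizontal distance between lens_center and tray_red_middle below 0.015 m and z of lens_center in the frame of tray_red_middle between 0.021 and 0.029 m); the robot touches nothing.
It fails at once if the screwdriver or the jar is moved by more than 25 mm (distance of any of screwdriver_grip, jar_center from where it was at the start of the episode above 0.025 m).
It fails at once if a module is tipped over (more than 0.7 rad) (angle between any of battery_center, motor_center, lens_center's own z axis and vertical above 0.7 rad).
It fails at once if a module is dropped: let go of while more than about 20 mm above the trays' floors (its centre over 50 mm above the bench) ((height (world z) of battery_center above 0.05 m and contact force between the fingers and battery below 0.05 N) or (height (world z) of motor_center above 0.05 m and contact force between the fingers and motor below 0.05 N) or (height (world z) of lens_center above 0.05 m and contact force between the fingers and lens below 0.05 N)).
It fails at once if a module is slammed into a tray (more than 80 N between them) (contact force between any of battery, motor, lens and tray_green above 80 N or contact force between any of battery, motor, lens and tray_yellow above 80 N or contact force between any of battery, motor, lens and tray_red above 80 N or contact force between any of battery, motor, lens and tray_grey above 80 N).
It also fails if it takes over 98 s, if anything falls off the work surface, if the arm or the gripper's body presses on something with over 40 N, if the wrist force passes 120 N, or if a joint passes its speed limit or range.

## Robot

A 7-joint arm with a two-finger parallel gripper is mounted at the origin on the work surface. World frame = base frame: x ahead of the robot, y to its left, z up, the work surface at z = 0. Lengths are in m, angles in rad, forces in N, time in s.
With the tool pointing down it reaches from about 0.4 to 0.875 m from the base axis. Payload 19.3 kg.
Tool frame: the origin (TCP) lies between the finger pads; the fingertips stand 17 mm ahead of it and the grasp point (between the pads) lies 2 mm behind it (bot.tips_ahead is the z of the fingertips in the tool frame, in m); z points along the fingers, y is the direction in which the jaws open and shut (so a half turn about z gives the same grasp; the last joint's range is limited). The gripper opens to 85 mm and grips with 20 to 120 N. Pads are 22 mm wide; open, the fingers measure 114 mm over their backs; the gripper's body (76 mm by 85 mm) begins 54 mm behind the grasp point. The pads swing forward as they close: fully open they stand 13 mm farther back than shut.
Start: joints at [1.035, 0.521, -0.036, 1.599, 0.021, 1.021, -0.113], TCP at [0.281, -0.558, 0.212] pointing down, gripper open.
Joint ranges: [-2.91, 2.91], [-0.3, 2.13], [-1.5, 1.42], [0.17, 2.43], [-1.26, 4.41], [0.16, 1.93], [-2.52, 2.52]. Speed limits (rad/s): [1.89, 1.89, 2.39, 2.39, 3.01, 3.01, 3.01].

## Interface

Orientations are given as [roll, pitch, yaw] about the fixed x, y, z axes, in that order (R = Rz(yaw) Ry(pitch) Rx(roll)).
In Python, from workcell import telemetry, cams, job, bot gives the robot as it stands.
- The arm moves only by the tool arm_command, never from a script. Its argument "deltas" is a list of rows, each a list of 7 numbers: the opening, from -1 (shut) to 1 (fully open), so that 0 is half open, then the shift along the tool's x, y, z normalised to -1 to 1, where 1 is 150 mm, then the turn, a rotation vector about the tool's x, y, z normalised to -1 to 1, where 1 is 45 degrees. In form: [[hand, tx, ty, tz, rx, ry, rz], ...]. A call has 1 to 8 rows; each row is the pose to reach, as a shift and turn from the pose commanded when the call began, along the tool's axes at that moment; what a row does not reach only later rows make up. A row lasts 1/8 s, in which the tool goes at most 62.5 mm and 10.7 degrees, less where a joint would pass 70% of its speed; a pose out of reach is approached as far as the arm can. A call with a number of a shift or a turn outside -1 to 1 is refused whole. A call with a gripper value outside its range is refused whole. The fingers move at their own pace and stop on an object; "newtons" is the grip in N (left out, the last holds). Time passes only in rows, so rows that repeat a pose let the fingers close. It gives the time, the measured TCP pose, the force and the opening at its end, in the units of the state.
- telemetry.observe(): the state, without advancing time (a new reading comes with each control period).
- cams.grab_frame(name): name is "side" or "top" or "wrist"; returns the picture (384x512x3 uint8, blue, green, red); there is no depth.
- cams.get_calibration(name): a dict with "fx", "fy", "cx", "cy" (pixels), "R" (3x3) and "t" (3): a world point X has camera coordinates R X + t. Camera axes: x right, y down, z forward; pixel columns grow to the right and rows downward; lengths in m; the calibration is good to about 2 mm. A picture is of the moment at which its call begins: read the wrist's pose just before it. get_calibration takes no time and is no camera call; for the wrist camera it gives the pose at the moment of the call.
- job.job_done(): hands the job in, once; it reports no verdict.
The state is a dict: "clock": time; "qpos": joint angles; "qd": joint speeds; "joint_efforts": joint torques, N m; "position": TCP position; "tool_rot": TCP orientation; "force": force on the tool from outside, world axes, zero at the start; "moment": the same for the moment, N m; "grip_width": finger opening in m.
Only numpy, scipy, OpenCV 4.12 (cv2) and the standard library are available. Lean on these libraries where they do the work, as an engineer would, in place of code of your own. Each camera call takes 0.05 s, during which the arm holds its last target.

## Working session

There is one attempt and no reset: what is moved stays moved. The work goes in short steps, Python scripts to look and compute and a tool call to move; the robot and the scene stay as the last step left them, time stands still between calls to the robot, and variables do not carry over. Pictures are saved under pics/ and viewed, and the job is handed in when it is done.

Besides the shell and the picture viewer there is one more tool, called after "Emit:" by a JSON object that holds its "op" and its "data". arm_command: Moves the arm, as the interface text tells. Its arguments: {"type":"object","properties":{"deltas":{"type":"array","items":{"type":"array","items":{"type":"number"}}},"newtons":{"type":"number"}},"required":["deltas"]}

```bash
ls; mkdir -p pics
python3 - <<'E'
from workcell import telemetry, cams, job, bot
import cv2
for n in ("side","top","wrist"):
    cv2.imwrite(f"pics/a_{n}.png",cams.grab_frame(n))
    c=cams.get_calibration(n); print(n,c)
print(telemetry.observe())
E
```

```text
pics
side {'fx': 472.2868307489542, 'fy': 472.2868307489542, 'cx': 260.0447817664969, 'cy': 183.60305185072593, 'R': array([[-0.75151938, -0.65924156,  0.02488349],
       [-0.34635169,  0.36216838, -0.86537539],
       [ 0.56147942, -0.65896482, -0.50050598]]), 't': array([0.44197816, 0.28340048, 0.83525635])}
top {'fx': 365.7963554132064, 'fy': 365.7963554132064, 'cx': 254.3557645704388, 'cy': 191.220604126679, 'R': array([[ 0.01249622, -0.99971831,  0.02017789],
       [-0.9908676 , -0.01509001, -0.13399136],
       [ 0.1342581 , -0.01831923, -0.99077705]]), 't': array([-0.06125802,  0.59827183,  0.77141771])}
wrist {'fx': 275.1585093293287, 'fy': 275.1585093293287, 'cx': 251.7804934971253, 'cy': 189.19674956626923, 'R': array([[ 0.4492531 , -0.89340401, -0.00096436],
       [-0.84802097, -0.42677115,  0.31420825],
       [-0.28112648, -0.14034123, -0.94935359]]), 't': array([-0.62332692, -0.04030903,  0.38097004])}
{'clock': 0.15, 'qpos': array([ 1.03483427,  0.52188716, -0.03625472,  1.59985264,  0.02120973,
        1.02110089, -0.11281574]), 'qd': array([ 5.66548321e-04, -1.84704770e-03,  1.44523988e-03, -9.45520722e-04,
       -4.98598362e-05, -6.39089559e-04,  1.49258161e-03]), 'joint_efforts': array([ 1.81189582e-03, -9.27392864e+01,  1.98092312e+00, -3.70059049e+01,
        1.78946962e-02,  6.31523973e-03, -6.84093584e-05]), 'position': array([ 0.28050521, -0.55822689,  0.21146125]), 'tool_rot': array([-3.14073490e+00,  1.01831326e-04,  4.65675634e-01]), 'force': array([ 0.84150203, -0.1385188 , -0.33710138]), 'moment': array([0.01433032, 0.04173856, 0.0213656 ]), 'grip_width': 0.08541471088351081}
```

View pics/a_top.png

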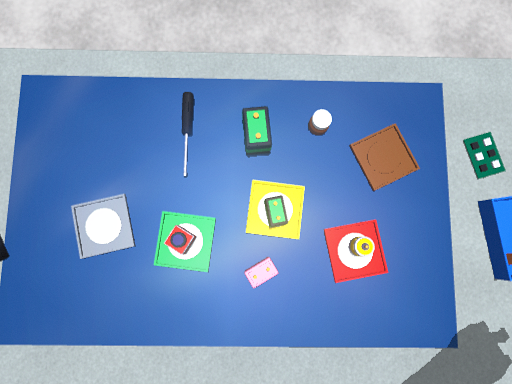

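View pics/a_side.png

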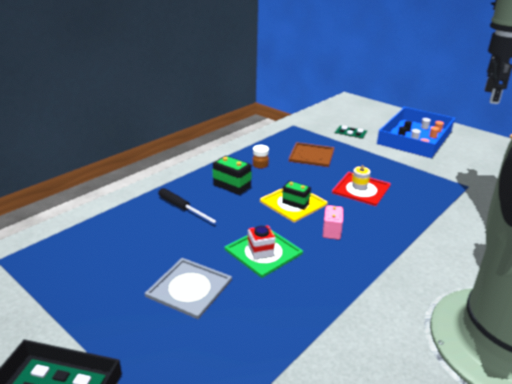

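View pics/a_wrist.png

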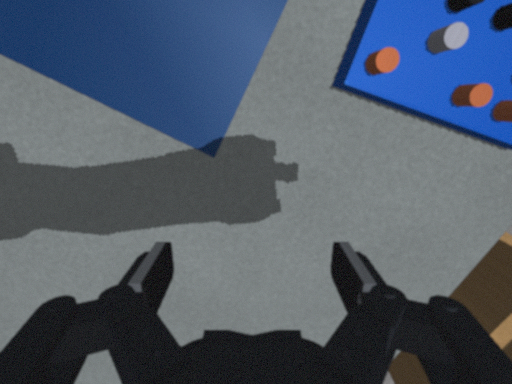

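The top view shows the lens in the green tray (182,240), the battery in yellow (276,210), the motor in red (360,247) and an empty grey tray (103,226). The pink block is at (261,272) and the large decoy battery at (257,130). I'll enlarge these for measuring.

Run:
```python
import cv2,numpy as np
im=cv2.imread("pics/a_top.png")
def crop(x0,y0,w,h,s,name):
    c=cv2.resize(im[y0:y0+h,x0:x0+w],None,fx=s,fy=s,interpolation=cv2.INTER_CUBIC)
    for i in range(0,w,10):
        cv2.line(c,(i*s,0),(i*s,6 if i%20 else 14),(255,255,255),1)
        if i%20==0: cv2.putText(c,str(x0+i),(i*s+2,24),0,.4,(255,255,255),1)
    for i in range(0,h,10):
        cv2.line(c,(0,i*s),(6 if i%20 else 14,i*s),(255,255,255),1)
        if i%20==0: cv2.putText(c,str(y0+i),(16,i*s+4),0,.4,(255,255,255),1)
    cv2.imwrite(name,c)
crop(60,180,160,110,5,"pics/c1.png")
crop(240,170,160,120,5,"pics/c2.png")
```

```text
(no output)
```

View pics/c1.png

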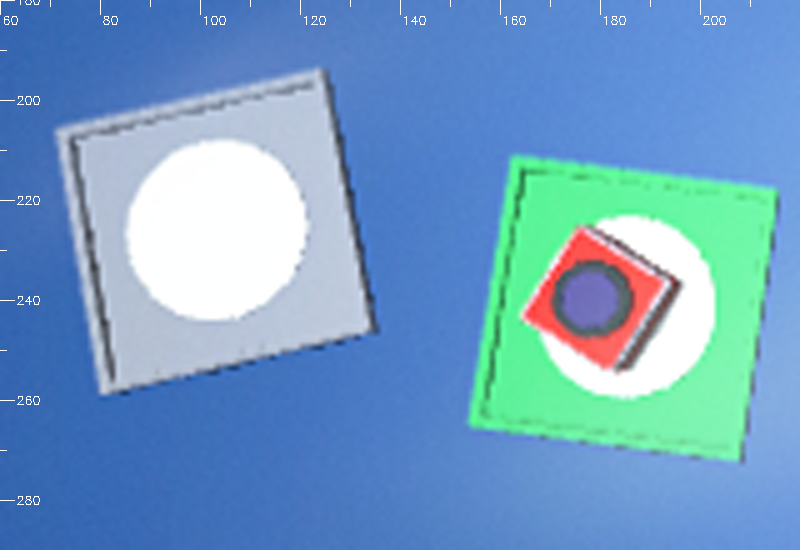

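View pics/c2.png

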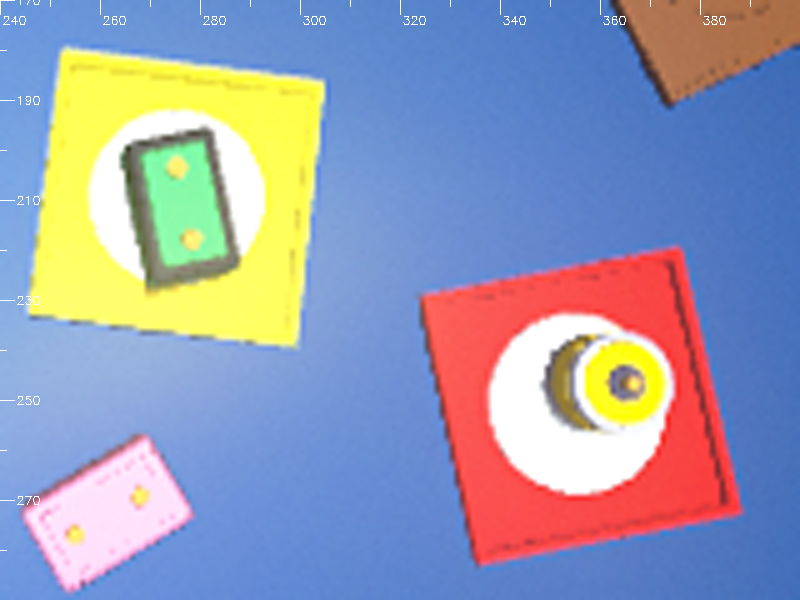

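```bash
cat > h.py <<'E'
import numpy as np,cv2
from workcell import cams,telemetry
def ray(c,px,z):
    d=c['R'].T@np.array([(px[0]-c['cx'])/c['fx'],(px[1]-c['cy'])/c['fy'],1.]); o=-c['R'].T@c['t']
    return (o+d*(z-o[2])/d[2])
def proj(c,X):
    p=c['R']@np.array(X)+c['t']; return p[0]/p[2]*c['fx']+c['cx'],p[1]/p[2]*c['fy']+c['cy']
E
python3 - <<'E'
from h import *
t=cams.get_calibration('top');print(-t['R'].T@t['t'])
T={'grey':[(72,206),(124,194),(135,246),(81,258)],'green':[(163,211),(215.5,218),(208,271.5),(154,265)],
'yellow':[(252.5,180),(305,187),(299,239),(246,233)],'red':[(324,229),(376,219.5),(388,272),(336,283)]}
D={'grey':(103,226.2),'yellow':(275.3,209.5),'red':(355.5,250.5)}
s=cams.get_calibration('side')
for k,v in T.items():
    P=np.array([ray(t,p,.01) for p in v]);e=P[1]-P[0]
    m=P.mean(0);print(k,m.round(4),'edge',np.linalg.norm(P-np.roll(P,1,0),axis=1).round(4),'yaw',np.degrees(np.arctan2(e[1],e[0])).round(1),
     'disc',ray(t,D[k],.004).round(4) if k in D else '', 'side px',np.round(proj(s,[m[0],m[1],.004]),1))
L=np.array([ray(t,p,.054) for p in [(165,243),(177.5,225.5),(194.5,236),(182,254)]]);print('lens',L.mean(0),np.linalg.norm(L-np.roll(L,1,0),axis=1),np.degrees(np.arctan2(*(L[1]-L[0])[1::-1])))
print('lens top',ray(t,(177.2,239.5),.062))
B=np.array([ray(t,p,.059) for p in [(275.5,203.5),(278.5,217.8)]]);print('bat',B.mean(0),B, np.degrees(np.arctan2(*(B[0]-B[1])[1::-1])))
print('motor',ray(t,(364.5,246.5),.054),ray(t,(366,246.7),.068))
for z in [.0]:
  Q=np.array([ray(t,p,.05) for p in [(244.5,273),(268.5,257),(278,273),(254,288)]]);print('pink',Q)
E
```

```text
[ 0.4900046  -0.03808105  0.84570228]
grey [0.5194 0.2872 0.01  ] edge [0.1195 0.1192 0.1214 0.1214] yaw -75.8 disc [0.5186 0.2895 0.004 ] side px [190.6 286.6]
green [0.4873 0.1011 0.01  ] edge [0.1218 0.1206 0.1204 0.1214] yaw -96.8 disc  side px [264.2 250.7]
yellow [ 0.5617 -0.1029  0.01  ] edge [0.1228 0.1227 0.1205 0.1211] yaw -96.8 disc [ 0.5622 -0.1026  0.004 ] side px [294.1 202.3]
red [ 0.4708 -0.2859  0.01  ] edge [0.1227 0.1225 0.1202 0.1209] yaw -79.0 disc [ 0.4709 -0.2865  0.004 ] side px [361.7 188.5]
lens [0.49055117 0.10543146 0.054     ] [0.04343196 0.0451226  0.04315168 0.04586089] -33.71479517992203
lens top [0.4906572  0.10938205 0.062     ]
bat [ 0.55508741 -0.10201575  0.059     ] [[ 0.57050065 -0.0987097   0.059     ]
 [ 0.53967418 -0.1053218   0.059     ]] 12.106188306487946
motor [ 0.48077173 -0.29145637  0.054     ] [ 0.48055531 -0.29015707  0.068     ]
pink [[ 0.42175146 -0.03399619  0.05      ]
 [ 0.45591831 -0.08491563  0.05      ]
 [ 0.422521   -0.10545106  0.05      ]
 [ 0.39082963 -0.05462653  0.05      ]]
```

Run:
```python
import cv2
im=cv2.imread("pics/a_side.png")
cv2.imwrite("pics/c3.png",cv2.resize(im[130:330,140:400],None,fx=3,fy=3,interpolation=cv2.INTER_CUBIC))
```

```text
(no output)
```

View pics/c3.png

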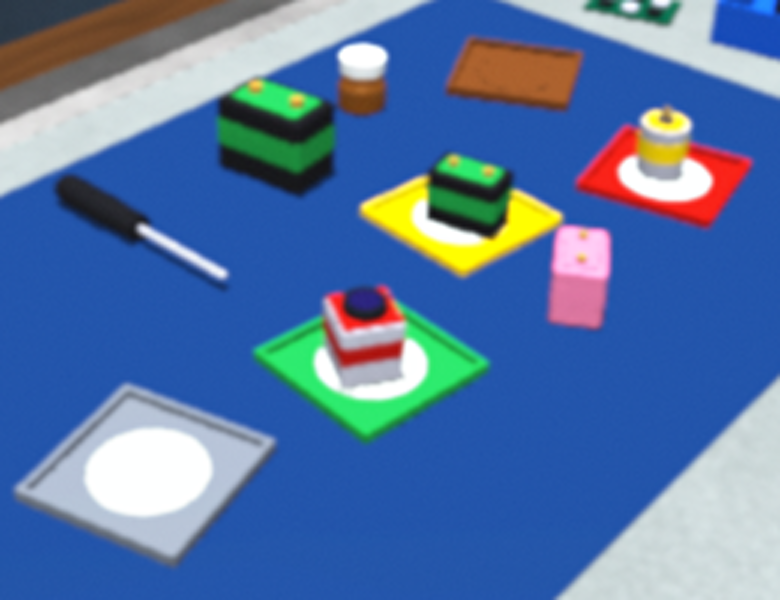

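```bash
cat >> h.py <<'E'
from scipy.spatial.transform import Rotation as Rn
def plan(*targets):
    """targets: (x,y,z,yawdeg or None), prints per call: shift(tool units), turn units; from measured pose then ideal"""
    s=telemetry.observe(); p=s['position']; R=Rn.from_euler('xyz',s['tool_rot'])
    print('at',p.round(4),np.degrees(s['tool_rot']).round(1),'t',s['clock'],'w',round(s['grip_width'],4),'F',s['force'].round(1))
    yaw=np.degrees(s['tool_rot'][2])
    for x,y,z,yw in targets:
        if yw is None: yw=yaw
        T=Rn.from_euler('xyz',[180,0,yw],degrees=True)
        d=R.inv().apply(np.array([x,y,z])-p)/.15; r=(R.inv()*T).as_rotvec()/(np.pi/4)
        n=int(np.ceil(max(abs(d).max(),abs(r).max())))
        print((x,y,z,yw),'shift',d.round(3),'turn',r.round(3),'calls',n,'each',(d/n).round(3))
        p=np.array([x,y,z]);R=T;yaw=yw
E
python3 -c "
from h import *
plan((.481,-.291,.2,None),(.481,-.291,.038,None))"
```

```text
at [ 0.2805 -0.5582  0.2115] [-180.     0.    26.7] t 0.15 w 0.0854 F [ 0.8 -0.1 -0.3]
(0.481, -0.291, 0.2, np.float64(26.681248470284874)) shift [ 1.994 -0.992  0.077] turn [-0.001  0.    -0.   ] calls 2 each [ 0.997 -0.496  0.039]
(0.481, -0.291, 0.038, np.float64(26.681248470284874)) shift [ 0.   -0.    1.08] turn [0. 0. 0.] calls 2 each [ 0.   -0.    0.54]
```

Emit:
{"op": "arm_command", "data": {"deltas": [[1, 0.3, -0.15, 0.01, 0, 0, 0], [1, 0.6, -0.3, 0.02, 0, 0, 0], [1, 0.95, -0.475, 0.04, 0, 0, 0], [1, 0.997, -0.496, 0.04, 0, 0, 0]], "newtons": 50}}

```text
clock: 0.65
position: [0.3836, -0.4213, 0.2057]
tool_rot: [-3.141, -0.001, 0.471]
force: [-0.6, -0.9, 1.0]
grip_width: 0.0854
```

Emit:
{"op": "arm_command", "data": {"deltas": [[1, 0.3, -0.15, 0.01, 0, 0, 0], [1, 0.6, -0.3, 0.02, 0, 0, 0], [1, 0.9, -0.45, 0.04, 0, 0, 0], [1, 0.98, -0.49, 0.04, 0, 0, 0], [1, 0.98, -0.49, 0.04, 0, 0, 0], [1, 0.98, -0.49, 0.04, 0, 0, 0]]}}

```text
clock: 1.4
position: [0.4782, -0.2947, 0.1999]
tool_rot: [3.141, 0.001, 0.464]
force: [-0.4, -0.6, -0.5]
grip_width: 0.0854
```

```bash
python3 -c "
from h import *
plan((.481,-.291,.08,None),(.481,-.291,.038,None))
c=cams.get_calibration('wrist');cv2.imwrite('pics/w1.png',cams.grab_frame('wrist'))
for X in [(.481,-.291,.054),(.4708,-.286,.004)]: print(proj(c,X))
"
```

```text
at [ 0.4782 -0.2947  0.1999] [180.    0.   26.6] t 1.4 w 0.0854 F [-0.4 -0.6 -0.5]
(0.481, -0.291, 0.08, np.float64(26.567821990436467)) shift [ 0.028 -0.014  0.799] turn [0.    0.001 0.   ] calls 1 each [ 0.028 -0.014  0.799]
(0.481, -0.291, 0.038, np.float64(26.567821990436467)) shift [ 0.   -0.    0.28] turn [0. 0. 0.] calls 1 each [ 0.   -0.    0.28]
(np.float64(251.00800964024234), np.float64(168.84241687429386))
(np.float64(244.32238537953359), np.float64(164.68775678400985))
```

View pics/w1.png

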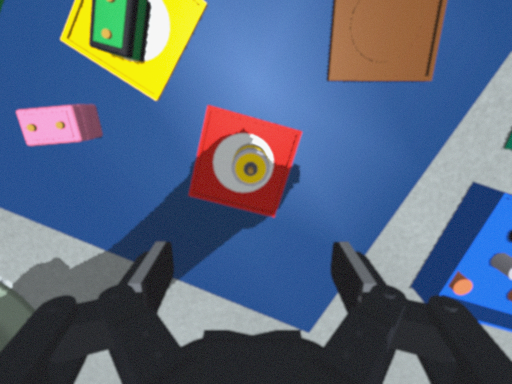

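The wrist view shows the motor top at (250,168), against a predicted (251,169). They agree, so I'm descending.

Emit:
{"op": "arm_command", "data": {"deltas": [[1, 0.028, -0.014, 0.2, 0, 0, 0], [1, 0.028, -0.014, 0.4, 0, 0, 0], [1, 0.028, -0.014, 0.6, 0, 0, 0], [1, 0.028, -0.014, 0.8, 0, 0, 0], [1, 0.028, -0.014, 0.8, 0, 0, 0]]}}

```text
clock: 2.08
position: [0.4803, -0.2898, 0.0784]
tool_rot: [-3.139, 0.002, 0.464]
force: [-0.3, 0.3, 0.2]
grip_width: 0.0851
```

Emit:
{"op": "arm_command", "data": {"deltas": [[1, 0, 0, 0.1, 0, 0, 0], [1, 0, 0, 0.2, 0, 0, 0], [1, 0, 0, 0.28, 0, 0, 0], [1, 0, 0, 0.28, 0, 0, 0]]}}

```text
clock: 2.58
position: [0.4816, -0.289, 0.037]
tool_rot: [-3.14, 0.001, 0.466]
force: [0.6, -0.1, 0.6]
grip_width: 0.0855
```

Emit:
{"op": "arm_command", "data": {"deltas": [[-1, 0, 0, 0, 0, 0, 0], [-1, 0, 0, 0, 0, 0, 0], [-1, 0, 0, 0, 0, 0, 0], [-1, 0, 0, 0, 0, 0, 0], [-1, 0, 0, 0, 0, 0, 0], [-1, 0, 0, 0, 0, 0, 0]]}}

```text
clock: 3.32
position: [0.4829, -0.29, 0.0389]
tool_rot: [3.14, -0.001, 0.466]
force: [-1.1, -0.6, 13.4]
grip_width: 0.0023
```

```bash
python3 -c "
from h import *
plan((.481,-.291,.17,None),(.519,.288,.17,None),(.519,.288,.042,None))
"
```

```text
at [ 0.4829 -0.29    0.0389] [ 1.799e+02 -1.000e-01  2.670e+01] t 3.325 w 0.0023 F [-1.1 -0.6 13.4]
(0.481, -0.291, 0.17, np.float64(26.674129759446384)) shift [-0.013  0.002 -0.874] turn [ 0.002 -0.001 -0.   ] calls 1 each [-0.013  0.002 -0.874]
(0.519, 0.288, 0.17, np.float64(26.674129759446384)) shift [ 1.959 -3.335 -0.   ] turn [0. 0. 0.] calls 4 each [ 0.49  -0.834 -0.   ]
(0.519, 0.288, 0.042, np.float64(26.674129759446384)) shift [ 0.    -0.     0.853] turn [0. 0. 0.] calls 1 each [ 0.    -0.     0.853]
```

```bash
python3 -c "
from h import *
ims=[cams.grab_frame(n) for n in ('wrist','side','top')]
cv2.imwrite('pics/w2.png',np.vstack([cv2.resize(ims[0],(400,300)),cv2.resize(ims[1][130:250,300:460],(400,300))]))
cv2.imwrite('pics/w2b.png',cv2.resize(ims[2][180:300,300:460],None,fx=4,fy=4))
"
```

```text
(no output)
```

View pics/w2.png

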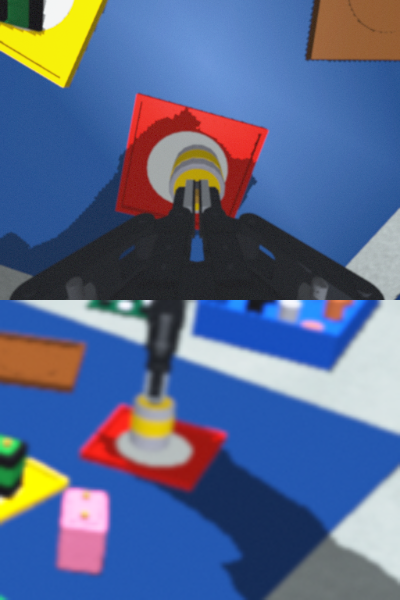

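View pics/w2b.png

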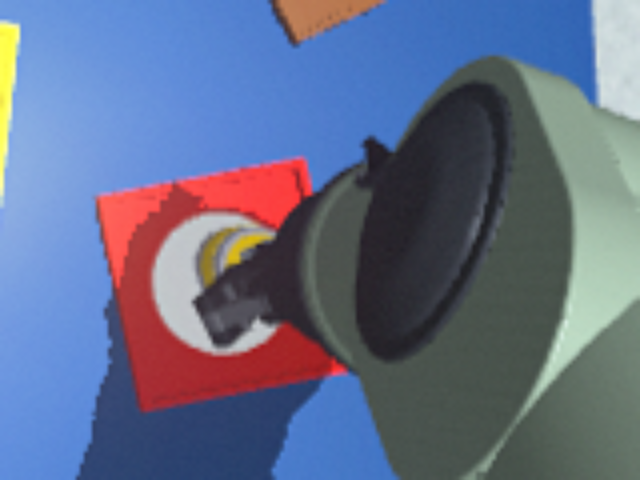

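```bash
python3 -c "
from h import *
from workcell import bot
print([ (a,getattr(bot,a)) for a in dir(bot) if not a.startswith('_')])
s=telemetry.observe();R=Rn.from_euler('xyz',s['tool_rot']);p=s['position'];print(s)
c=cams.get_calibration('wrist');sc=cams.get_calibration('side')
print('cam',-c['R'].T@c['t'])
for dz in (-.002,.017,.03,.04,.06): print(dz,proj(c,p+R.apply([0,0,dz])),proj(sc,p+R.apply([0,0,dz])))
for z in (.004,.054,.068): print('motor',z,proj(c,[.481,-.291,z]),proj(sc,[.481,-.291,z]))
im=cams.grab_frame('wrist');cv2.imwrite('pics/w3.png',cv2.resize(im[160:310,160:360],None,fx=4,fy=4,interpolation=cv2.INTER_CUBIC))
im=cams.grab_frame('side');cv2.imwrite('pics/w3s.png',cv2.resize(im[100:220,300:460],None,fx=5,fy=5,interpolation=cv2.INTER_CUBIC))
"
```

```text
[('IKError', <class 'workcell.IKError'>), ('tips_ahead', 0.017)]
{'clock': 3.475, 'qpos': array([ 0.50025941,  0.66511885, -0.09060263,  1.88769538,  0.10100892,
        0.59093411, -0.76022642]), 'qd': array([ 0.00047491, -0.00200134,  0.00028022, -0.00039252, -0.00070739,
       -0.00070289,  0.00032048]), 'joint_efforts': array([-6.42433260e-01, -8.55424404e+01,  3.90874995e-01, -2.11210120e+01,
       -2.09372076e-01, -1.00109645e-01, -2.04353899e-03]), 'position': array([ 0.4828342 , -0.29001889,  0.0388895 ]), 'tool_rot': array([ 3.13966498e+00, -1.10923297e-03,  4.65521099e-01]), 'force': array([-0.3469841 , -0.42379139, 13.04211206]), 'moment': array([-0.25964665,  0.09295023, -0.00493156]), 'grip_width': 0.002287820320495274}
cam [ 0.55486995 -0.25212367  0.20124711]
-0.002 (np.float64(253.67277009874536), np.float64(231.12461563624288)) (np.float64(360.3936629210509), np.float64(174.63507488814744))
0.017 (np.float64(253.5021102085464), np.float64(218.87573348682923)) (np.float64(359.4715283408018), np.float64(180.72986869541768))
0.03 (np.float64(253.40238491694706), np.float64(211.71808594180092)) (np.float64(358.8484378342845), np.float64(184.84814843660817))
0.04 (np.float64(253.3333692408158), np.float64(206.7645793949047)) (np.float64(358.37340360820383), np.float64(187.9878589749289))
0.06 (np.float64(253.21195112198154), np.float64(198.04995859752583)) (np.float64(357.43428050486756), np.float64(194.19493741778717))
motor 0.004 (np.float64(253.3445818838388), np.float64(211.771613827681)) (np.float64(359.395824361921), np.float64(186.50325623270882))
motor 0.054 (np.float64(253.94052986287727), np.float64(244.18062295744272)) (np.float64(361.8161022755379), np.float64(170.4703904771726))
motor 0.068 (np.float64(254.17382526500845), np.float64(256.86775855239773)) (np.float64(362.51096673928373), np.float64(165.86733700019371))
```

View pics/w3.png

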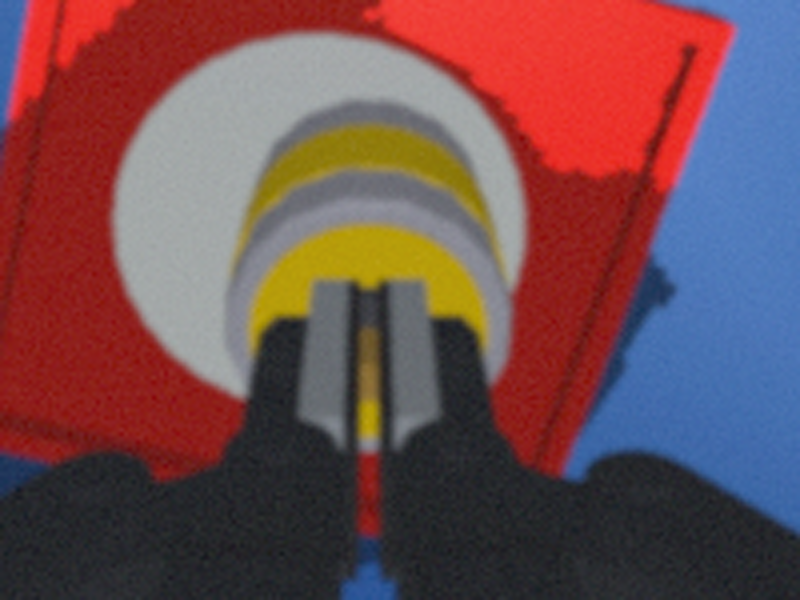

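View pics/w3s.png

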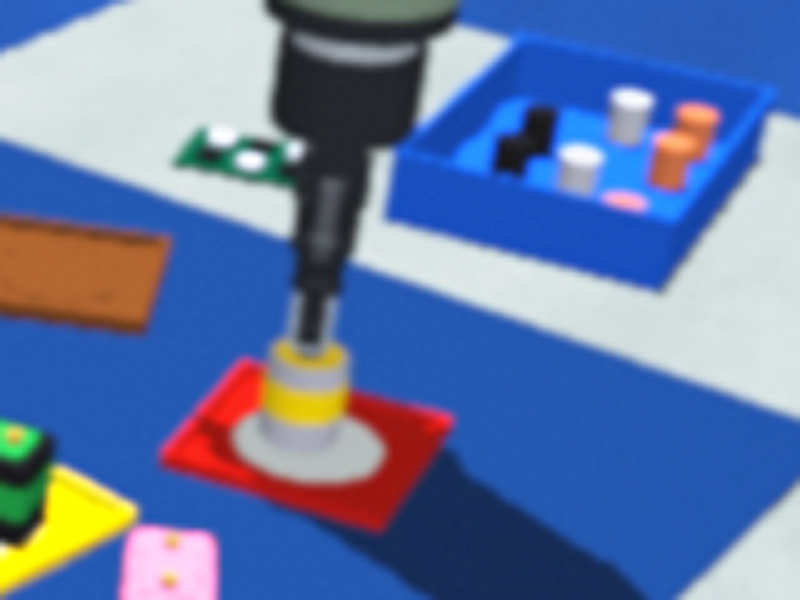

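```bash
python3 -c "
from h import *
from scipy.optimize import least_squares
t=cams.get_calibration('top')
T=np.array([ray(t,p,.01) for p in [(324,229),(376,219.5),(388,272),(336,283)]])
T2=np.array([ray(t,p,.01) for p in [(246,233),(299,239)]])
s=telemetry.observe();R=Rn.from_euler('xyz',s['tool_rot']).as_matrix();p=s['position']
c=cams.get_calibration('wrist')
# current: corner tray in w2 (400x300 of 512x384): 
def fit(c,pts,obs):
    def f(v):
        cc=dict(c);cc['t']=c['t']-c['R']@v
        return (np.array([proj(cc,X) for X in pts])-obs).ravel()
    r=least_squares(f,np.zeros(3));print('cam shift',r.x.round(4),'res',np.abs(r.fun).max().round(2),'res0',f(np.zeros(3)).round(1))
# w1
p1=np.array([.4782,-.2947,.1999]);R1=Rn.from_euler('xyz',[3.141,.001,.464]).as_matrix()
Rct=c['R']@R; # tool->cam
tct=c['R']@p+c['t']
c1=dict(c);c1['R']=Rct@R1.T;c1['t']=tct-c1['R']@p1
for X in T: print(proj(c1,X))
fit(c1,T[[0,1,2,3]],np.array([(209,106),(301,129),(275,215),(190,197)]))if 0 else None
import itertools
o=np.array([(209,106),(301,129),(275,215),(190,197)])
fit(c1,T,o)
o2=np.array([(136,94),(267,129),(240,220),(116,211)])*1.28
print([proj(c,X) for X in T]); print(o2)
"
```

```text
(np.float64(208.29754134530924), np.float64(105.77778289170345))
(np.float64(302.9922944732849), np.float64(133.06404567252628))
(np.float64(275.29356833084677), np.float64(217.25164794042985))
(np.float64(189.83651318442742), np.float64(196.91788430339395))
cam shift [-0.0006 -0.001   0.0047] res 2.81 res0 [-0.7 -0.2  2.   4.1  0.3  2.3 -0.2 -0.1]
[(np.float64(176.42836596246883), np.float64(121.94532325111012)), (np.float64(345.25938025733814), np.float64(169.4944434837474)), (np.float64(292.91704276091656), np.float64(302.5189326545646)), (np.float64(150.50093626309373), np.float64(271.9890375419649))]
[[174.08 120.32]
 [341.76 165.12]
 [307.2  281.6 ]
 [148.48 270.08]]
```

The fingers closed on the shaft above the motor (tips on its top at z≈0.055 with TCP z = 0.039). So the real shut tips sit about 16 mm *behind* the reported TCP, not 17 mm ahead. I'll open in place so nothing lifts, then recheck.

Emit:
{"op": "arm_command", "data": {"deltas": [[1, 0, 0, 0, 0, 0, 0], [1, 0, 0, 0, 0, 0, 0], [1, 0, 0, 0, 0, 0, 0], [1, 0, 0, 0, 0, 0, 0], [1, 0, 0, 0, 0, 0, 0]]}}

```text
clock: 4.2
position: [0.482, -0.2893, 0.0378]
tool_rot: [-3.141, 0.0, 0.466]
force: [0.5, 0.9, 0.2]
grip_width: 0.0853
```

```bash
python3 -c "
from h import *
plan((.481,-.291,.0,None))
s=telemetry.observe();R=Rn.from_euler('xyz',s['tool_rot']);p=s['position']
c=cams.get_calibration('wrist')
im=cams.grab_frame('wrist');cv2.imwrite('pics/w4.png',im)
for z in (.054,.068):print('motor top',proj(c,(.481,-.291,z)))
for dz in (-.04,-.03,-.02,-.01,.004,.017): print(dz,[np.round(proj(c,p+R.apply([x,y,dz])),0) for x in(.011,-.011) for y in (-.0427,.0427)])
im=cams.grab_frame('side');cv2.imwrite('pics/w4s.png',cv2.resize(im[100:220,300:460],None,fx=5,fy=5,interpolation=cv2.INTER_CUBIC))
"
```

```text
at [ 0.482  -0.2893  0.0378] [-180.     0.    26.7] t 4.2 w 0.0853 F [0.5 0.9 0.2]
(0.481, -0.291, 0.0, np.float64(26.69024289128714)) shift [-0.011  0.007  0.252] turn [-0.  0. -0.] calls 1 each [-0.011  0.007  0.252]
motor top (np.float64(255.59033911487978), np.float64(244.42115290405727))
motor top (np.float64(255.91789445074642), np.float64(257.25163516599326))
-0.04 [array([169., 246.]), array([339., 246.]), array([173., 283.]), array([335., 283.])]
-0.03 [array([174., 237.]), array([334., 237.]), array([178., 272.]), array([330., 272.])]
-0.02 [array([179., 228.]), array([329., 228.]), array([182., 262.]), array([325., 262.])]
-0.01 [array([183., 221.]), array([324., 221.]), array([186., 253.]), array([321., 253.])]
0.004 [array([188., 212.]), array([319., 212.]), array([191., 242.]), array([316., 242.])]
0.017 [array([192., 204.]), array([315., 204.]), array([194., 233.]), array([312., 233.])]
```

View pics/w4.png

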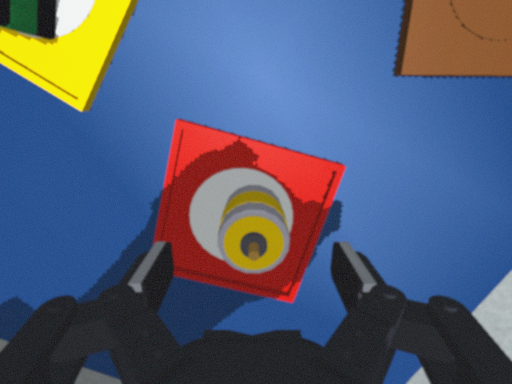

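View pics/w4s.png

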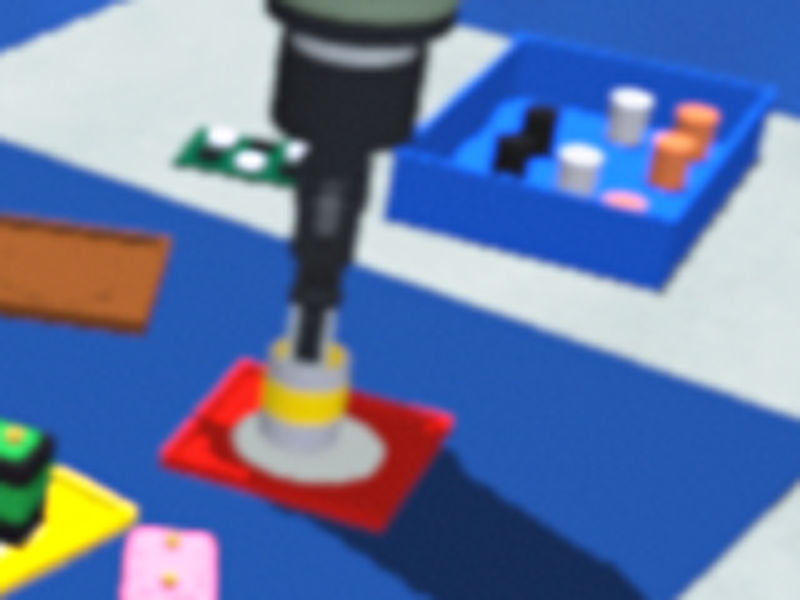

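The motor stands untouched and centred between the jaws. The open tips at (172,244) and (333,244) match a position about 30-35 mm behind the TCP, so I'll use TCP z ≈ -0.004 for grasps.

Emit:
{"op": "arm_command", "data": {"deltas": [[1, -0.01, 0.007, 0.07, 0, 0, 0], [1, -0.01, 0.007, 0.14, 0, 0, 0], [1, -0.01, 0.007, 0.21, 0, 0, 0], [1, -0.01, 0.007, 0.28, 0, 0, 0], [1, -0.01, 0.007, 0.28, 0, 0, 0]]}}

```text
clock: 4.92
position: [0.4807, -0.2906, -0.0051]
tool_rot: [-3.14, 0.001, 0.466]
force: [-0.3, 0.4, -0.2]
grip_width: 0.0855
```

```bash
python3 -c "
from h import *
plan((.481,-.291,-.004,None))
im=cams.grab_frame('side');cv2.imwrite('pics/w5s.png',cv2.resize(im[100:220,300:460],None,fx=5,fy=5,interpolation=cv2.INTER_CUBIC))
"
```

```text
at [ 0.4807 -0.2906 -0.0051] [-1.799e+02  1.000e-01  2.670e+01] t 4.925 w 0.0855 F [-0.3  0.4 -0.2]
(0.481, -0.291, -0.004, np.float64(26.694709107685057)) shift [ 0.001  0.003 -0.007] turn [-0.002  0.001 -0.   ] calls 1 each [ 0.001  0.003 -0.007]
```

View pics/w5s.png

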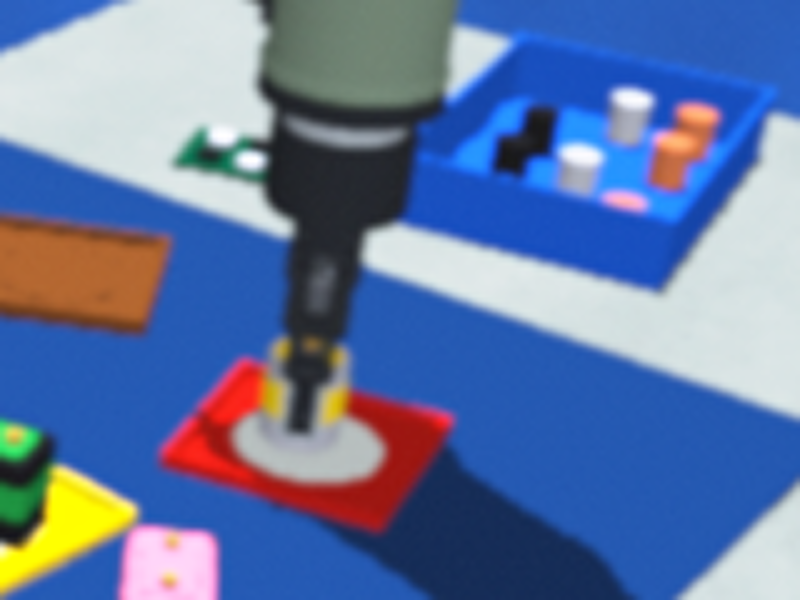

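Side view: the near finger straddles the motor, with its tip around mid-lower height. Closing.

Emit:
{"op": "arm_command", "data": {"deltas": [[-1, 0, 0, 0, 0, 0, 0], [-1, 0, 0, 0, 0, 0, 0], [-1, 0, 0, 0, 0, 0, 0], [-1, 0, 0, 0, 0, 0, 0], [-1, 0, 0, 0, 0, 0, 0]], "newtons": 50}}

```text
clock: 5.6
position: [0.4813, -0.291, -0.0036]
tool_rot: [3.141, -0.0, 0.466]
force: [-2.2, 1.1, 6.6]
grip_width: 0.043
```

Emit:
{"op": "arm_command", "data": {"deltas": [[-1, 0, 0, -0.02, 0, 0, 0], [-1, 0, 0, -0.05, 0, 0, 0], [-1, 0, 0, -0.1, 0, 0, 0], [-1, 0, 0, -0.1, 0, 0, 0]]}}

```text
clock: 6.1
position: [0.4815, -0.2912, 0.0116]
tool_rot: [3.141, -0.001, 0.466]
force: [0.8, 0.7, -2.9]
grip_width: 0.0429
```

```bash
python3 -c "
from h import *
plan((.481,-.291,.14,None),(.519,.288,.14,None),(.519,.288,.02,None))
im=cams.grab_frame('side');cv2.imwrite('pics/w6s.png',cv2.resize(im[100:220,300:460],None,fx=5,fy=5,interpolation=cv2.INTER_CUBIC))
"
```

```text
at [ 0.4815 -0.2912  0.0116] [179.9  -0.   26.7] t 6.1 w 0.0429 F [ 0.8  0.7 -2.9]
(0.481, -0.291, 0.14, np.float64(26.678598513694805)) shift [-0.002 -0.002 -0.856] turn [ 0.001 -0.001 -0.   ] calls 1 each [-0.002 -0.002 -0.856]
(0.519, 0.288, 0.14, np.float64(26.678598513694805)) shift [ 1.959 -3.335 -0.   ] turn [0. 0. 0.] calls 4 each [ 0.49  -0.834 -0.   ]
(0.519, 0.288, 0.02, np.float64(26.678598513694805)) shift [ 0.  -0.   0.8] turn [0. 0. 0.] calls 1 each [ 0.  -0.   0.8]
```

View pics/w6s.png

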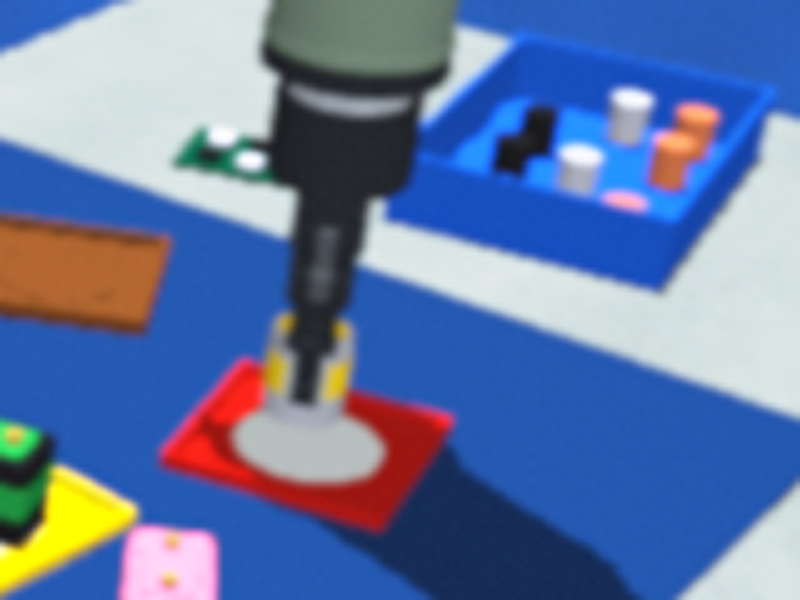

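Emit:
{"op": "arm_command", "data": {"deltas": [[-1, 0, 0, -0.15, 0, 0, 0], [-1, 0, 0, -0.4, 0, 0, 0], [-1, 0, 0, -0.65, 0, 0, 0], [-1, 0, 0, -0.85, 0, 0, 0]]}}

```text
clock: 6.65
position: [0.4812, -0.291, 0.1397]
tool_rot: [3.141, -0.0, 0.466]
force: [-0.0, -0.7, -2.7]
grip_width: 0.0431
```

Emit:
{"op": "arm_command", "data": {"deltas": [[-1, 0.06, -0.1, 0, 0, 0, 0], [-1, 0.17, -0.29, 0, 0, 0, 0], [-1, 0.32, -0.54, 0, 0, 0, 0], [-1, 0.49, -0.83, 0, 0, 0, 0]]}}

```text
clock: 7.15
position: [0.4902, -0.1447, 0.1372]
tool_rot: [-3.14, 0.001, 0.465]
force: [0.5, 0.3, -2.7]
grip_width: 0.0431
```

Emit:
{"op": "arm_command", "data": {"deltas": [[-1, 0.16, -0.28, 0, 0, 0, 0], [-1, 0.33, -0.56, 0, 0, 0, 0], [-1, 0.49, -0.83, 0, 0, 0, 0]]}}

```text
clock: 7.52
position: [0.4997, 0.0001, 0.1373]
tool_rot: [-3.141, 0.001, 0.467]
force: [0.7, -0.3, -1.8]
grip_width: 0.043
```

Emit:
{"op": "arm_command", "data": {"deltas": [[-1, 0.16, -0.28, 0, 0, 0, 0], [-1, 0.33, -0.56, 0, 0, 0, 0], [-1, 0.49, -0.83, 0, 0, 0, 0]]}}

```text
clock: 7.9
position: [0.5092, 0.1441, 0.1372]
tool_rot: [-3.141, 0.002, 0.467]
force: [0.7, -0.6, -3.0]
grip_width: 0.0431
```

```bash
python3 -c "
from h import *
plan((.519,.288,.12,None))
print(telemetry.observe()['qpos'].round(2))"
```

```text
at [0.5092 0.1441 0.1372] [-1.80e+02  1.00e-01  2.67e+01] t 7.9 w 0.0431 F [ 0.7 -0.6 -3. ]
(0.519, 0.288, 0.12, np.float64(26.73833948901784)) shift [ 0.49  -0.827  0.114] turn [-0.001  0.002 -0.   ] calls 1 each [ 0.49  -0.827  0.114]
[-0.26  0.47 -0.17  1.92  0.11  0.76 -1.59]
```

Emit:
{"op": "arm_command", "data": {"deltas": [[-1, 0.16, -0.28, 0.03, 0, 0, 0], [-1, 0.33, -0.55, 0.08, 0, 0, 0], [-1, 0.44, -0.74, 0.11, 0, 0, 0], [-1, 0.49, -0.827, 0.11, 0, 0, 0], [-1, 0.49, -0.827, 0.11, 0, 0, 0]]}}

```text
clock: 8.52
position: [0.5196, 0.2861, 0.1211]
tool_rot: [-3.142, 0.001, 0.467]
force: [0.2, -0.9, -2.3]
grip_width: 0.0428
```

```bash
python3 -c "
from h import *
plan((.519,.288,.006,None),(.519,.288,-.003,None))
print(telemetry.observe()['qpos'].round(2))"
```

```text
at [0.5196 0.2861 0.1211] [-1.80e+02  1.00e-01  2.68e+01] t 8.525 w 0.0428 F [ 0.2 -0.9 -2.3]
(0.519, 0.288, 0.006, np.float64(26.7647955044544)) shift [ 0.003 -0.013  0.767] turn [-0.     0.002 -0.   ] calls 1 each [ 0.003 -0.013  0.767]
(0.519, 0.288, -0.003, np.float64(26.7647955044544)) shift [ 0.   -0.    0.06] turn [0. 0. 0.] calls 1 each [ 0.   -0.    0.06]
[-0.49  0.58 -0.16  1.76  0.12  0.81 -1.82]
```

Emit:
{"op": "arm_command", "data": {"deltas": [[-1, 0.003, -0.013, 0.2, 0, 0, 0], [-1, 0.003, -0.013, 0.4, 0, 0, 0], [-1, 0.003, -0.013, 0.6, 0, 0, 0], [-1, 0.003, -0.013, 0.72, 0, 0, 0], [-1, 0.003, -0.013, 0.77, 0, 0, 0], [-1, 0.003, -0.013, 0.77, 0, 0, 0]]}}

```text
clock: 9.28
position: [0.5201, 0.2873, 0.0066]
tool_rot: [3.141, -0.0, 0.465]
force: [-0.1, 0.3, -2.3]
grip_width: 0.0432
```

Emit:
{"op": "arm_command", "data": {"deltas": [[-1, 0, 0, 0.015, 0, 0, 0], [-1, 0, 0, 0.03, 0, 0, 0], [-1, 0, 0, 0.045, 0, 0, 0], [-1, 0, 0, 0.055, 0, 0, 0], [-1, 0, 0, 0.055, 0, 0, 0]]}}

```text
clock: 9.9
position: [0.5199, 0.2876, -0.002]
tool_rot: [3.142, 0.0, 0.466]
force: [0.5, -1.1, -2.4]
grip_width: 0.0428
```

```bash
python3 -c "
from h import *
plan()
im=cams.grab_frame('side');cv2.imwrite('pics/w7s.png',cv2.resize(im[210:330,120:280],None,fx=5,fy=5,interpolation=cv2.INTER_CUBIC))
"
```

```text
at [ 0.5199  0.2876 -0.002 ] [180.    0.   26.7] t 9.9 w 0.0428 F [ 0.5 -1.1 -2.4]
```

View pics/w7s.png

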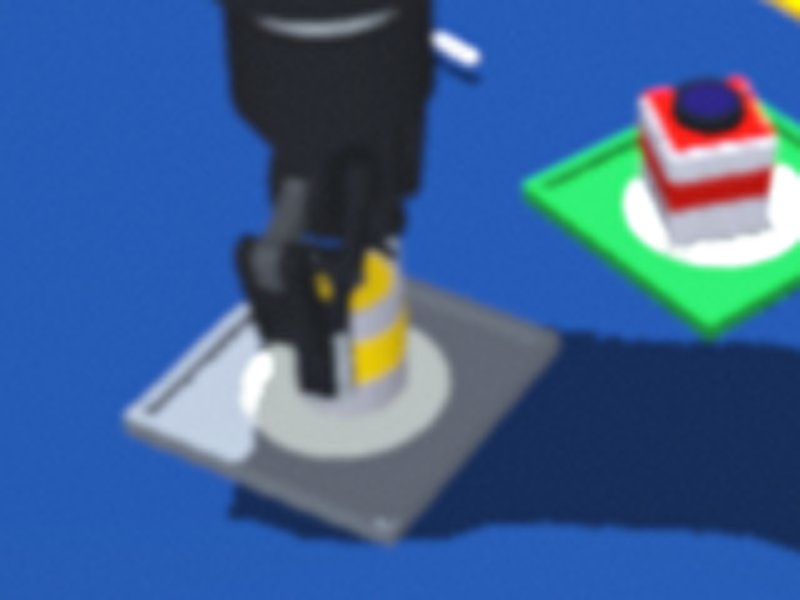

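Centred over the grey disc and not yet bearing. I'll lower the last millimetres.

Emit:
{"op": "arm_command", "data": {"deltas": [[-1, 0, 0, 0.005, 0, 0, 0], [-1, 0, 0, 0.01, 0, 0, 0], [-1, 0, 0, 0.015, 0, 0, 0], [-1, 0, 0, 0.015, 0, 0, 0]]}}

```text
clock: 10.45
position: [0.52, 0.2876, -0.0036]
tool_rot: [3.142, -0.0, 0.466]
force: [-4.3, -1.6, 8.2]
grip_width: 0.0428
```

Emit:
{"op": "arm_command", "data": {"deltas": [[0.6, 0, 0, 0, 0, 0, 0], [1, 0, 0, 0, 0, 0, 0], [1, 0, 0, 0, 0, 0, 0], [1, 0, 0, 0, 0, 0, 0]]}}

```text
clock: 10.95
position: [0.5199, 0.2876, -0.0041]
tool_rot: [-3.142, 0.0, 0.466]
force: [0.1, 0.2, -0.1]
grip_width: 0.0856
```

Emit:
{"op": "arm_command", "data": {"deltas": [[1, 0, 0, -0.2, 0, 0, 0], [1, 0, 0, -0.5, 0, 0, 0], [1, 0, 0, -0.8, 0, 0, 0], [1, 0, 0, -0.9, 0, 0, 0]]}}

```text
clock: 11.45
position: [0.5209, 0.2881, 0.1335]
tool_rot: [-3.141, -0.003, 0.466]
force: [0.1, 0.1, -0.1]
grip_width: 0.0855
```

```bash
python3 -c "
from h import *
plan((.4905,.106,.14,56.3))
im=cams.grab_frame('wrist');cv2.imwrite('pics/w8.png',im)
c=cams.get_calibration('wrist')
print(proj(c,(.519,.288,.004)),proj(c,(.5195,.287,.054)))
"
```

```text
at [0.5209 0.2881 0.1335] [-180.    -0.2   26.7] t 11.45 w 0.0855 F [ 0.1  0.1 -0.1]
(0.4905, 0.106, 0.14, 56.3) shift [-0.726  0.994 -0.046] turn [ 0.001 -0.004 -0.658] calls 1 each [-0.726  0.994 -0.046]
(np.float64(252.2580904847285), np.float64(178.18958842397663)) (np.float64(253.52362012298315), np.float64(192.820452375615))
```

View pics/w8.png

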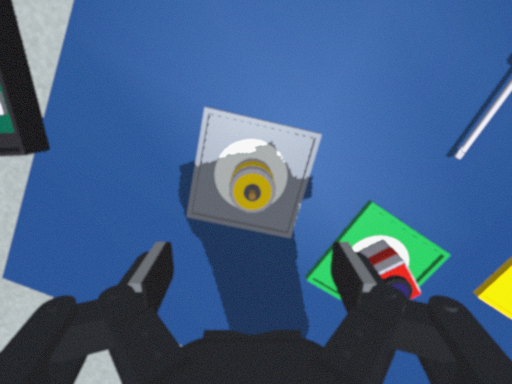

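The motor stands upright in the grey tray, released (top at (252,190), predicted (253,193)). Next is the lens.

Emit:
{"op": "arm_command", "data": {"deltas": [[1, -0.12, 0.17, 0, 0, 0, -0.15], [1, -0.3, 0.4, -0.02, 0, 0, -0.35], [1, -0.5, 0.7, -0.04, 0, 0, -0.55], [1, -0.65, 0.9, -0.04, 0, 0, -0.65], [1, -0.726, 0.994, -0.04, 0, 0, -0.658], [1, -0.726, 0.994, -0.04, 0, 0, -0.658]]}}

```text
clock: 12.25
position: [0.4894, 0.1049, 0.1364]
tool_rot: [-3.141, 0.0, 0.98]
force: [-0.4, 0.2, 0.2]
grip_width: 0.0854
```

```bash
python3 -c "
from h import *
plan((.4905,.1065,.06,56.3),(.4905,.1065,-.004,56.3))
im=cams.grab_frame('wrist');cv2.imwrite('pics/w9.png',cv2.resize(im[90:290,120:390],None,fx=3,fy=3,interpolation=cv2.INTER_CUBIC))
c=cams.get_calibration('wrist')
A=np.radians(56.3)
for sx in(-1,1):
  for sy in (-1,1): 
    q=np.array([.4905,.1065])+.024*np.array([np.cos(A)*sx-np.sin(A)*sy,np.sin(A)*sx+np.cos(A)*sy]);print((np.array(proj(c,(*q,.054)))-[120,90])*3)
"
```

```text
at [0.4894 0.1049 0.1364] [-180.     0.    56.1] t 12.25 w 0.0854 F [-0.4  0.2  0.2]
(0.4905, 0.1065, 0.06, 56.3) shift [0.013 0.    0.51 ] turn [-0.001  0.001 -0.004] calls 1 each [0.013 0.    0.51 ]
(0.4905, 0.1065, -0.004, 56.3) shift [ 0.    -0.     0.427] turn [0. 0. 0.] calls 1 each [ 0.    -0.     0.427]
[473.77571047 369.11546993]
[324.54693749 369.23204187]
[478.30816029 223.19216282]
[320.10307397 223.34635405]
```

View pics/w9.png

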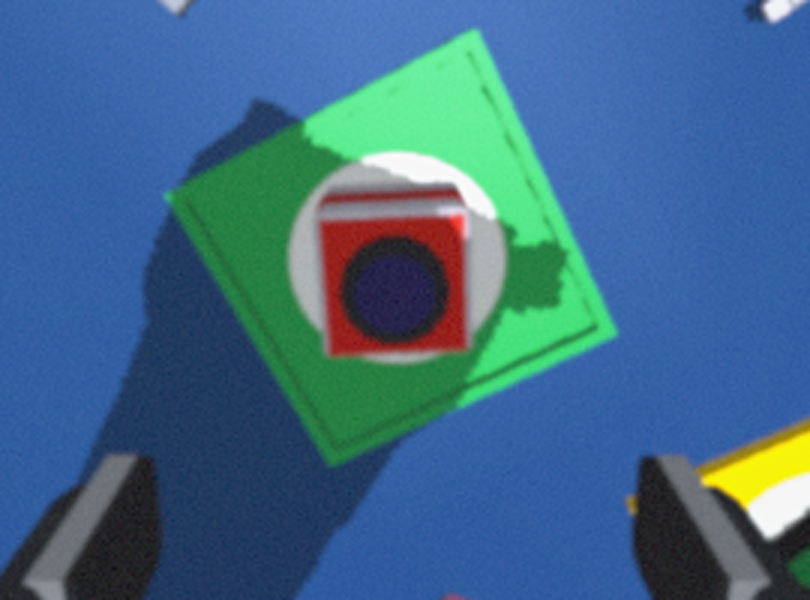

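The wrist view shows the lens block square to the jaws (crop centre (397,284), predicted (399,296), about 3 mm forward along the pads, which is harmless). Descending.

Emit:
{"op": "arm_command", "data": {"deltas": [[1, 0.02, 0, 0.15, 0, 0, 0], [1, 0.02, 0, 0.3, 0, 0, 0], [1, 0.02, 0, 0.5, 0, 0, 0], [1, 0.02, 0, 0.7, 0, 0, 0], [1, 0.02, 0, 0.88, 0, 0, 0], [1, 0.02, 0, 0.935, 0, 0, 0], [1, 0.02, 0, 0.935, 0, 0, 0]]}}

```text
clock: 13.18
position: [0.4912, 0.109, -0.0034]
tool_rot: [-3.141, 0.0, 0.983]
force: [0.1, 0.2, -0.2]
grip_width: 0.0854
```

Emit:
{"op": "arm_command", "data": {"deltas": [[-1, 0, 0, 0, 0, 0, 0], [-1, 0, 0, 0, 0, 0, 0], [-1, 0, 0, 0, 0, 0, 0], [-1, 0, 0, 0, 0, 0, 0], [-1, 0, 0, 0, 0, 0, 0]]}}

```text
clock: 13.8
position: [0.4918, 0.1081, -0.0024]
tool_rot: [3.141, -0.001, 0.982]
force: [-2.2, -0.1, 11.9]
grip_width: 0.0479
```

```bash
python3 -c "
from h import *
plan((.4905,.1065,.14,56.3),(.4708,-.286,.14,56.3))
"
```

```text
at [ 0.4918  0.1081 -0.0024] [ 1.799e+02 -1.000e-01  5.630e+01] t 13.8 w 0.0479 F [-2.2 -0.1 11.9]
(0.4905, 0.1065, 0.14, 56.3) shift [-0.013 -0.    -0.949] turn [ 0.001 -0.001 -0.   ] calls 1 each [-0.013 -0.    -0.949]
(0.4708, -0.286, 0.14, 56.3) shift [-2.25   1.343  0.   ] turn [0. 0. 0.] calls 3 each [-0.75   0.448  0.   ]
```

Emit:
{"op": "arm_command", "data": {"deltas": [[-1, 0, 0, -0.02, 0, 0, 0], [-1, 0, 0, -0.08, 0, 0, 0], [-1, 0, 0, -0.25, 0, 0, 0], [-1, 0, 0, -0.5, 0, 0, 0], [-1, 0, 0, -0.75, 0, 0, 0], [-1, 0, 0, -0.95, 0, 0, 0]]}}

```text
clock: 14.55
position: [0.4913, 0.1079, 0.1413]
tool_rot: [3.141, -0.001, 0.982]
force: [-0.1, -0.4, -1.6]
grip_width: 0.0474
```

Emit:
{"op": "arm_command", "data": {"deltas": [[-1, -0.1, 0.06, 0, 0, 0, 0], [-1, -0.27, 0.16, 0, 0, 0, 0], [-1, -0.5, 0.3, 0, 0, 0, 0], [-1, -0.75, 0.448, 0, 0, 0, 0]]}}

```text
clock: 15.05
position: [0.4839, -0.0247, 0.1386]
tool_rot: [-3.141, 0.001, 0.983]
force: [0.3, -0.0, -1.6]
grip_width: 0.0474
```

Emit:
{"op": "arm_command", "data": {"deltas": [[-1, -0.25, 0.15, 0, 0, 0, 0], [-1, -0.5, 0.3, 0, 0, 0, 0], [-1, -0.75, 0.448, 0, 0, 0, 0]]}}

```text
clock: 15.42
position: [0.4771, -0.1559, 0.1386]
tool_rot: [-3.141, 0.001, 0.982]
force: [0.4, -0.4, -1.2]
grip_width: 0.0479
```

```bash
python3 -c "
from h import *
plan((.4708,-.286,.12,56.3))
"
```

```text
at [ 0.4771 -0.1559  0.1386] [-179.9    0.    56.3] t 15.425 w 0.0479 F [ 0.4 -0.4 -1.2]
(0.4708, -0.286, 0.12, 56.3) shift [-0.745  0.447  0.124] turn [-0.001  0.001 -0.001] calls 1 each [-0.745  0.447  0.124]
```

Emit:
{"op": "arm_command", "data": {"deltas": [[-1, -0.25, 0.15, 0.03, 0, 0, 0], [-1, -0.5, 0.3, 0.08, 0, 0, 0], [-1, -0.67, 0.4, 0.12, 0, 0, 0], [-1, -0.745, 0.447, 0.12, 0, 0, 0], [-1, -0.745, 0.447, 0.12, 0, 0, 0]]}}

```text
clock: 16.05
position: [0.4715, -0.2843, 0.1209]
tool_rot: [-3.141, 0.0, 0.981]
force: [0.2, 0.3, -0.7]
grip_width: 0.0476
```

```bash
python3 -c "
from h import *
plan((.4708,-.286,.012,56.3),(.4708,-.286,-.0015,56.3))
im=cams.grab_frame('wrist');cv2.imwrite('pics/w10.png',im)
"
```

```text
at [ 0.4715 -0.2843  0.1209] [-180.     0.    56.2] t 16.05 w 0.0476 F [ 0.2  0.3 -0.7]
(0.4708, -0.286, 0.012, 56.3) shift [-0.012  0.003  0.726] turn [-0.001  0.    -0.001] calls 1 each [-0.012  0.003  0.726]
(0.4708, -0.286, -0.0015, 56.3) shift [ 0.   -0.    0.09] turn [0. 0. 0.] calls 1 each [ 0.   -0.    0.09]
```

View pics/w10.png

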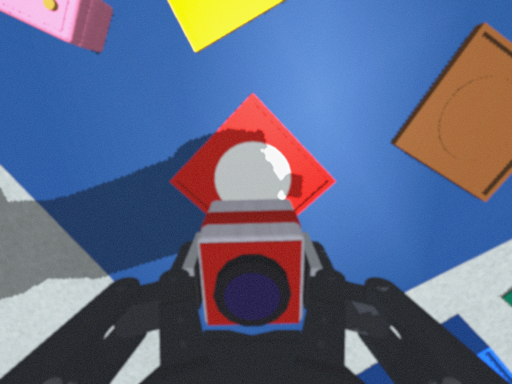

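The lens is held level (250,285) above the empty red tray. Lowering.

Emit:
{"op": "arm_command", "data": {"deltas": [[-1, -0.012, 0.003, 0.2, 0, 0, 0], [-1, -0.012, 0.003, 0.4, 0, 0, 0], [-1, -0.012, 0.003, 0.6, 0, 0, 0], [-1, -0.012, 0.003, 0.7, 0, 0, 0], [-1, -0.012, 0.003, 0.75, 0, 0, 0], [-1, -0.012, 0.003, 0.76, 0, 0, 0]]}}

```text
clock: 16.85
position: [0.4717, -0.2855, 0.0075]
tool_rot: [3.141, -0.0, 0.983]
force: [-0.4, 0.5, -1.7]
grip_width: 0.0476
```

Emit:
{"op": "arm_command", "data": {"deltas": [[-1, 0, 0, 0.01, 0, 0, 0], [-1, 0, 0, 0.02, 0, 0, 0], [-1, 0, 0, 0.03, 0, 0, 0], [-1, 0, 0, 0.03, 0, 0, 0]]}}

```text
clock: 17.35
position: [0.4713, -0.2857, 0.0026]
tool_rot: [-3.142, -0.0, 0.982]
force: [0.3, -0.4, -1.6]
grip_width: 0.0478
```

Emit:
{"op": "arm_command", "data": {"deltas": [[-1, 0, 0, 0.008, 0, 0, 0], [-1, 0, 0, 0.016, 0, 0, 0], [-1, 0, 0, 0.024, 0, 0, 0], [-1, 0, 0, 0.024, 0, 0, 0]]}}

```text
clock: 17.85
position: [0.4713, -0.2857, -0.0011]
tool_rot: [-3.141, 0.0, 0.983]
force: [0.4, -0.2, -2.0]
grip_width: 0.0478
```

Emit:
{"op": "arm_command", "data": {"deltas": [[-1, 0, 0, 0.004, 0, 0, 0], [-1, 0, 0, 0.008, 0, 0, 0], [-1, 0, 0, 0.012, 0, 0, 0], [-1, 0, 0, 0.012, 0, 0, 0]]}}

```text
clock: 18.35
position: [0.4713, -0.2858, -0.0023]
tool_rot: [3.141, 0.0, 0.983]
force: [-2.8, 1.3, 8.7]
grip_width: 0.0474
```

Seated (up-force 8.7 N). Release and retreat.

Emit:
{"op": "arm_command", "data": {"deltas": [[0.6, 0, 0, 0, 0, 0, 0], [1, 0, 0, 0, 0, 0, 0], [1, 0, 0, 0, 0, 0, 0], [1, 0, 0, 0, 0, 0, 0]]}}

```text
clock: 18.85
position: [0.4713, -0.2857, -0.0028]
tool_rot: [-3.142, 0.0, 0.983]
force: [0.3, 0.6, -0.0]
grip_width: 0.0854
```

Emit:
{"op": "arm_command", "data": {"deltas": [[1, 0, 0, -0.2, 0, 0, 0], [1, 0, 0, -0.5, 0, 0, 0], [1, 0, 0, -0.8, 0, 0, 0], [1, 0, 0, -0.95, 0, 0, 0], [1, 0, 0, -0.95, 0, 0, 0]]}}

```text
clock: 19.48
position: [0.4721, -0.2862, 0.1413]
tool_rot: [3.139, -0.0, 0.982]
force: [0.2, 0.3, -0.8]
grip_width: 0.0856
```

```bash
python3 -c "
from h import *
plan((.555,-.102,.14,12.1))
c=cams.get_calibration('wrist')
im=cams.grab_frame('wrist');cv2.imwrite('pics/w11.png',im)
print(proj(c,(.4708,-.286,.062)),proj(c,(.4708,-.286,.004)))
"
```

```text
at [ 0.4721 -0.2862  0.1413] [179.8  -0.   56.3] t 19.475 w 0.0856 F [ 0.2  0.3 -0.8]
(0.555, -0.102, 0.14, 12.1) shift [ 1.328 -0.222  0.008] turn [ 0.003 -0.002  0.982] calls 2 each [ 0.664 -0.111  0.004]
(np.float64(250.94902259664315), np.float64(191.9000584237284)) (np.float64(250.95776908191212), np.float64(175.27974016511394))
```

View pics/w11.png

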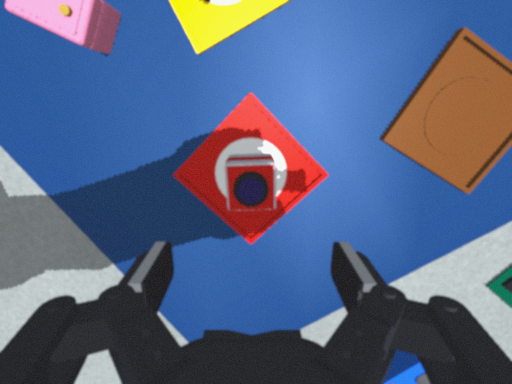

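The lens is upright and centred in the red tray (lens at (251,188), disc at (251,172)). Next is the battery.

Emit:
{"op": "arm_command", "data": {"deltas": [[1, 0.15, -0.02, 0, 0, 0, 0], [1, 0.4, -0.07, 0, 0, 0, 0], [1, 0.664, -0.111, 0, 0, 0, 0]]}}

```text
clock: 19.9
position: [0.5124, -0.1926, 0.1385]
tool_rot: [-3.14, 0.001, 0.982]
force: [0.6, -0.8, 0.0]
grip_width: 0.0851
```

Emit:
{"op": "arm_command", "data": {"deltas": [[1, 0.2, -0.03, 0, 0, 0, 0.2], [1, 0.4, -0.07, 0, 0, 0, 0.42], [1, 0.6, -0.1, 0, 0, 0, 0.65], [1, 0.664, -0.111, 0, 0, 0, 0.85], [1, 0.664, -0.111, 0, 0, 0, 0.98], [1, 0.664, -0.111, 0, 0, 0, 0.98]]}}

```text
clock: 20.65
position: [0.5537, -0.1013, 0.1386]
tool_rot: [-3.141, 0.002, 0.214]
force: [-0.2, -0.4, -0.1]
grip_width: 0.0852
```

```bash
python3 -c "
from h import *
plan((.555,-.102,-.004,12.1))
im=cams.grab_frame('wrist');cv2.imwrite('pics/w12.png',cv2.resize(im[90:290,120:390],None,fx=3,fy=3,interpolation=cv2.INTER_CUBIC))
c=cams.get_calibration('wrist')
A=np.radians(12.1)
for sx in(-1,1):
  for sy in (-1,1): 
    a,b=.032*sx,.02*sy
    q=np.array([.555,-.102])+np.array([np.cos(A)*a-np.sin(A)*b,np.sin(A)*a+np.cos(A)*b]);print((np.array(proj(c,(*q,.054)))-[120,90])*3)
"
```

```text
at [ 0.5537 -0.1013  0.1386] [-1.80e+02  1.00e-01  1.23e+01] t 20.65 w 0.0852 F [-0.2 -0.4 -0.1]
(0.555, -0.102, -0.004, 12.1) shift [0.009 0.007 0.951] turn [-0.     0.002  0.004] calls 1 each [0.009 0.007 0.951]
[462.92105198 385.50474067]
[340.54146391 384.99608819]
[469.32570596 191.79907507]
[337.04399075 191.21322983]
```

View pics/w12.png

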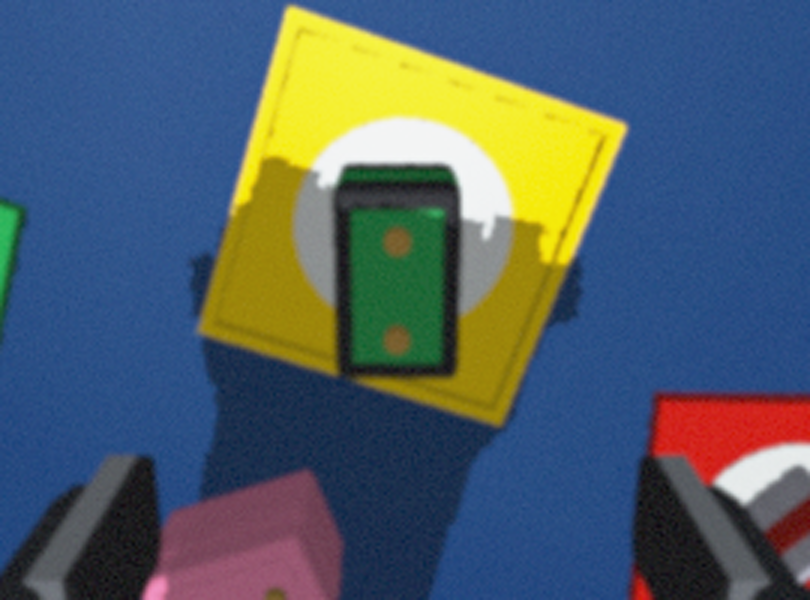

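The battery is square with the jaws and centred (crop (399,280), predicted (402,288)). The pink block is clear of the fingers. Descend and grip.

Emit:
{"op": "arm_command", "data": {"deltas": [[1, 0.009, 0, 0.15, 0, 0, 0], [1, 0.009, 0, 0.3, 0, 0, 0], [1, 0.009, 0, 0.5, 0, 0, 0], [1, 0.009, 0, 0.7, 0, 0, 0], [1, 0.009, 0, 0.88, 0, 0, 0], [1, 0.009, 0, 0.95, 0, 0, 0], [1, 0.009, 0, 0.95, 0, 0, 0]]}}

```text
clock: 21.58
position: [0.5552, -0.1014, -0.0031]
tool_rot: [-3.141, 0.001, 0.214]
force: [0.1, 0.0, 0.5]
grip_width: 0.0855
```

Emit:
{"op": "arm_command", "data": {"deltas": [[-1, 0, 0, 0, 0, 0, 0], [-1, 0, 0, 0, 0, 0, 0], [-1, 0, 0, 0, 0, 0, 0], [-1, 0, 0, 0, 0, 0, 0], [-1, 0, 0, 0, 0, 0, 0]]}}

```text
clock: 22.2
position: [0.5559, -0.1013, -0.0019]
tool_rot: [3.141, -0.001, 0.213]
force: [-2.4, -0.1, 9.3]
grip_width: 0.0392
```

Emit:
{"op": "arm_command", "data": {"deltas": [[-1, 0, 0, -0.02, 0, 0, 0], [-1, 0, 0, -0.08, 0, 0, 0], [-1, 0, 0, -0.25, 0, 0, 0], [-1, 0, 0, -0.5, 0, 0, 0], [-1, 0, 0, -0.75, 0, 0, 0], [-1, 0, 0, -0.95, 0, 0, 0]]}}

```text
clock: 22.95
position: [0.5556, -0.1013, 0.1419]
tool_rot: [3.141, -0.001, 0.213]
force: [0.1, 0.3, -1.9]
grip_width: 0.0398
```

```bash
python3 -c "
from h import *
plan((.487,.101,.14,12.1))
"
```

```text
at [ 0.5556 -0.1013  0.1419] [ 1.80e+02 -1.00e-01  1.22e+01] t 22.95 w 0.0398 F [ 0.1  0.3 -1.9]
(0.487, 0.101, 0.14, 12.1) shift [-0.162 -1.415  0.012] turn [ 0.    -0.001  0.002] calls 2 each [-0.081 -0.707  0.006]
```

Emit:
{"op": "arm_command", "data": {"deltas": [[-1, -0.01, -0.1, 0, 0, 0, 0], [-1, -0.03, -0.28, 0, 0, 0, 0], [-1, -0.055, -0.5, 0, 0, 0, 0], [-1, -0.081, -0.707, 0, 0, 0, 0]]}}

```text
clock: 23.45
position: [0.52, 0.0014, 0.1392]
tool_rot: [-3.141, 0.001, 0.213]
force: [0.2, -1.0, -2.3]
grip_width: 0.0398
```

Emit:
{"op": "arm_command", "data": {"deltas": [[-1, -0.03, -0.25, 0.02, 0, 0, 0], [-1, -0.055, -0.47, 0.05, 0, 0, 0], [-1, -0.075, -0.64, 0.1, 0, 0, 0], [-1, -0.081, -0.707, 0.12, 0, 0, 0], [-1, -0.081, -0.707, 0.12, 0, 0, 0]]}}

```text
clock: 24.08
position: [0.4866, 0.1012, 0.1214]
tool_rot: [3.142, 0.001, 0.214]
force: [-0.1, -0.1, -2.2]
grip_width: 0.0395
```

```bash
python3 -c "
from h import *
plan((.487,.101,.005,12.1))
c=cams.get_calibration('wrist');im=cams.grab_frame('wrist');cv2.imwrite('pics/w13.png',im);print(proj(c,(.487,.101,.004)))
"
```

```text
at [0.4866 0.1012 0.1214] [180.    0.   12.3] t 24.075 w 0.0395 F [-0.1 -0.1 -2.2]
(0.487, 0.101, 0.005, 12.1) shift [0.003 0.002 0.776] turn [0.    0.001 0.003] calls 1 each [0.003 0.002 0.776]
(np.float64(253.30537330962625), np.float64(178.55322263939365))
```

View pics/w13.png

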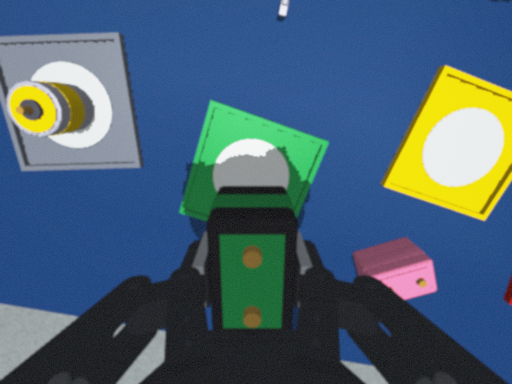

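The battery is held level over the green disc (251,175). Lowering.

Emit:
{"op": "arm_command", "data": {"deltas": [[-1, 0.003, 0, 0.2, 0, 0, 0], [-1, 0.003, 0, 0.4, 0, 0, 0], [-1, 0.003, 0, 0.6, 0, 0, 0], [-1, 0.003, 0, 0.7, 0, 0, 0], [-1, 0.003, 0, 0.76, 0, 0, 0], [-1, 0.003, 0, 0.78, 0, 0, 0], [-1, 0.003, 0, 0.79, 0, 0, 0]]}}

```text
clock: 25.0
position: [0.4878, 0.1011, 0.0037]
tool_rot: [-3.142, -0.001, 0.213]
force: [-0.0, 0.2, -1.9]
grip_width: 0.0396
```

Emit:
{"op": "arm_command", "data": {"deltas": [[-1, 0, 0, 0.006, 0, 0, 0], [-1, 0, 0, 0.012, 0, 0, 0], [-1, 0, 0, 0.018, 0, 0, 0], [-1, 0, 0, 0.018, 0, 0, 0]]}}

```text
clock: 25.5
position: [0.4874, 0.101, 0.0005]
tool_rot: [-3.142, 0.0, 0.213]
force: [0.4, -0.1, -1.9]
grip_width: 0.0398
```

Emit:
{"op": "arm_command", "data": {"deltas": [[-1, 0, 0, 0.004, 0, 0, 0], [-1, 0, 0, 0.008, 0, 0, 0], [-1, 0, 0, 0.012, 0, 0, 0], [-1, 0, 0, 0.015, 0, 0, 0], [-1, 0, 0, 0.015, 0, 0, 0]]}}

```text
clock: 26.12
position: [0.4874, 0.1011, -0.0017]
tool_rot: [-3.142, 0.0, 0.213]
force: [0.2, -1.0, -1.1]
grip_width: 0.0393
```

Emit:
{"op": "arm_command", "data": {"deltas": [[-1, 0, 0, 0.004, 0, 0, 0], [-1, 0, 0, 0.007, 0, 0, 0], [-1, 0, 0, 0.007, 0, 0, 0]]}}

```text
clock: 26.5
position: [0.4874, 0.1011, -0.002]
tool_rot: [3.142, -0.0, 0.213]
force: [-5.8, -0.6, 20.3]
grip_width: 0.0396
```

Seated (20 N, well under the limit). Release and retreat.

Emit:
{"op": "arm_command", "data": {"deltas": [[0.6, 0, 0, 0, 0, 0, 0], [1, 0, 0, 0, 0, 0, 0], [1, 0, 0, 0, 0, 0, 0], [1, 0, 0, 0, 0, 0, 0]]}}

```text
clock: 27.0
position: [0.4874, 0.101, -0.0028]
tool_rot: [3.142, 0.0, 0.213]
force: [0.1, -0.6, -0.0]
grip_width: 0.0852
```

Emit:
{"op": "arm_command", "data": {"deltas": [[1, 0, 0, -0.2, 0, 0, 0], [1, 0, 0, -0.5, 0, 0, 0], [1, 0, 0, -0.8, 0, 0, 0], [1, 0, 0, -0.95, 0, 0, 0], [1, 0, 0, -0.95, 0, 0, 0]]}}

```text
clock: 27.62
position: [0.4882, 0.1012, 0.1412]
tool_rot: [-3.141, -0.003, 0.213]
force: [-0.6, 0.4, -0.1]
grip_width: 0.0853
```

```bash
python3 -c "
from h import *
plan((.52,.288,.14,None))
c=cams.get_calibration('wrist')
im=cams.grab_frame('wrist');cv2.imwrite('pics/w14.png',im)
print(proj(c,(.487,.101,.054)),proj(c,(.487,.101,.004)))
"
```

```text
at [0.4882 0.1012 0.1412] [-180.    -0.2   12.2] t 27.625 w 0.0853 F [-0.6  0.4 -0.1]
(0.52, 0.288, 0.14, np.float64(12.182503680141433)) shift [ 0.47  -1.173  0.01 ] turn [-0.    -0.004  0.   ] calls 2 each [ 0.235 -0.586  0.005]
(np.float64(253.1881995343743), np.float64(189.3480587446616)) (np.float64(252.98283802432255), np.float64(175.52229998991544))
```

View pics/w14.png

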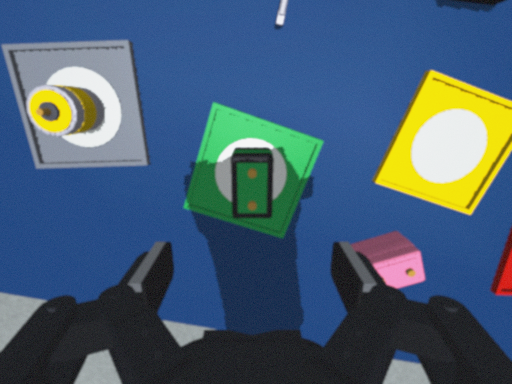

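The battery stands centred in the green tray. Last, the motor from grey to yellow.

Emit:
{"op": "arm_command", "data": {"deltas": [[1, 0.06, -0.15, 0, 0, 0, 0], [1, 0.14, -0.36, 0, 0, 0, 0], [1, 0.235, -0.586, 0, 0, 0, 0]]}}

```text
clock: 28.05
position: [0.5029, 0.1949, 0.1385]
tool_rot: [3.141, 0.002, 0.212]
force: [-0.2, -0.2, -0.2]
grip_width: 0.0849
```

Emit:
{"op": "arm_command", "data": {"deltas": [[1, 0.1, -0.24, 0, 0, 0, 0], [1, 0.18, -0.45, 0, 0, 0, 0], [1, 0.235, -0.586, 0, 0, 0, 0], [1, 0.235, -0.586, 0, 0, 0, 0]]}}

```text
clock: 28.55
position: [0.5187, 0.2888, 0.1387]
tool_rot: [3.142, 0.001, 0.214]
force: [-0.5, -0.5, 0.6]
grip_width: 0.0854
```

```bash
python3 -c "
from h import *
plan((.52,.2878,-.004,None))
c=cams.get_calibration('wrist')
im=cams.grab_frame('wrist');cv2.imwrite('pics/w15.png',im)
print(proj(c,(.52,.2878,.054)),proj(c,(.519,.288,.004)))
print(telemetry.observe()['qpos'].round(2))
"
```

```text
at [0.5187 0.2888 0.1387] [1.80e+02 1.00e-01 1.23e+01] t 28.55 w 0.0854 F [-0.5 -0.5  0.6]
(0.52, 0.2878, -0.004, np.float64(12.28889072690693)) shift [0.008 0.008 0.951] turn [0.    0.002 0.   ] calls 1 each [0.008 0.008 0.951]
(np.float64(254.5779981906407), np.float64(187.48568917626412)) (np.float64(253.77610175702716), np.float64(174.42939981349042))
[-0.53  0.56 -0.11  1.75  0.08  0.84 -2.04]
```

View pics/w15.png

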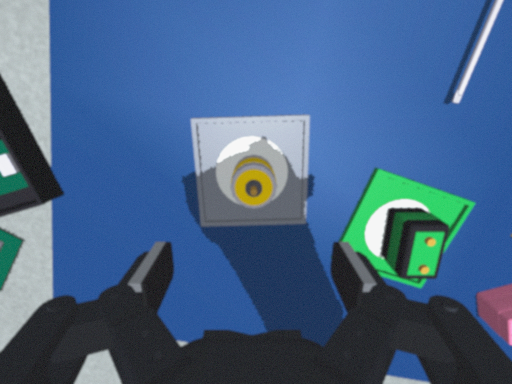

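The motor is centred between the jaws at (253,186).

Emit:
{"op": "arm_command", "data": {"deltas": [[1, 0.008, 0.005, 0.15, 0, 0, 0], [1, 0.008, 0.005, 0.3, 0, 0, 0], [1, 0.008, 0.005, 0.5, 0, 0, 0], [1, 0.008, 0.005, 0.7, 0, 0, 0], [1, 0.008, 0.005, 0.88, 0, 0, 0], [1, 0.008, 0.005, 0.95, 0, 0, 0], [1, 0.008, 0.005, 0.95, 0, 0, 0]]}}

```text
clock: 29.48
position: [0.5205, 0.2865, -0.0029]
tool_rot: [3.141, 0.001, 0.212]
force: [0.9, -0.4, -0.6]
grip_width: 0.0852
```

Emit:
{"op": "arm_command", "data": {"deltas": [[-1, 0, 0, 0, 0, 0, 0], [-1, 0, 0, 0, 0, 0, 0], [-1, 0, 0, 0, 0, 0, 0], [-1, 0, 0, 0, 0, 0, 0], [-1, 0, 0, 0, 0, 0, 0]]}}

```text
clock: 30.1
position: [0.5209, 0.2875, -0.0018]
tool_rot: [-3.141, -0.001, 0.213]
force: [-1.5, -1.1, 10.6]
grip_width: 0.0432
```

Emit:
{"op": "arm_command", "data": {"deltas": [[-1, 0, 0, -0.02, 0, 0, 0], [-1, 0, 0, -0.08, 0, 0, 0], [-1, 0, 0, -0.25, 0, 0, 0], [-1, 0, 0, -0.5, 0, 0, 0], [-1, 0, 0, -0.75, 0, 0, 0], [-1, 0, 0, -0.98, 0, 0, 0]]}}

```text
clock: 30.85
position: [0.5204, 0.2872, 0.1462]
tool_rot: [-3.141, -0.001, 0.213]
force: [-0.0, -0.1, -3.0]
grip_width: 0.0431
```

```bash
python3 -c "
from h import *
plan((.562,-.1028,.14,None))
"
```

```text
at [0.5204 0.2872 0.1462] [-180.    -0.    12.2] t 30.85 w 0.0431 F [-0.  -0.1 -3. ]
(0.562, -0.1028, 0.14, np.float64(12.195439065192362)) shift [-0.278  2.6    0.041] turn [-0.    -0.001  0.   ] calls 3 each [-0.093  0.867  0.014]
```

Emit:
{"op": "arm_command", "data": {"deltas": [[-1, -0.01, 0.1, 0, 0, 0, 0], [-1, -0.03, 0.3, 0, 0, 0, 0], [-1, -0.06, 0.57, 0, 0, 0, 0], [-1, -0.093, 0.867, 0, 0, 0, 0]]}}

```text
clock: 31.35
position: [0.5338, 0.1555, 0.1437]
tool_rot: [3.141, 0.001, 0.213]
force: [1.2, -0.1, -3.0]
grip_width: 0.0429
```

Emit:
{"op": "arm_command", "data": {"deltas": [[-1, -0.03, 0.29, 0, 0, 0, 0], [-1, -0.06, 0.58, 0, 0, 0, 0], [-1, -0.093, 0.867, 0, 0, 0, 0]]}}

```text
clock: 31.72
position: [0.5475, 0.025, 0.1437]
tool_rot: [3.142, 0.001, 0.212]
force: [0.2, 0.1, -2.9]
grip_width: 0.0429
```

Emit:
{"op": "arm_command", "data": {"deltas": [[-1, -0.03, 0.29, 0.02, 0, 0, 0], [-1, -0.06, 0.55, 0.06, 0, 0, 0], [-1, -0.085, 0.77, 0.1, 0, 0, 0], [-1, -0.093, 0.867, 0.14, 0, 0, 0], [-1, -0.093, 0.867, 0.14, 0, 0, 0]]}}

```text
clock: 32.35
position: [0.5613, -0.1035, 0.1224]
tool_rot: [-3.141, 0.001, 0.212]
force: [0.5, 1.4, -2.3]
grip_width: 0.0429
```

```bash
python3 -c "
from h import *
plan((.562,-.1028,.005,None))
"
```

```text
at [ 0.5613 -0.1035  0.1224] [-1.80e+02  1.00e-01  1.21e+01] t 32.35 w 0.0429 F [ 0.5  1.4 -2.3]
(0.562, -0.1028, 0.005, np.float64(12.118448786131053)) shift [ 0.007 -0.004  0.783] turn [-0.001  0.002 -0.   ] calls 1 each [ 0.007 -0.004  0.783]
```

Emit:
{"op": "arm_command", "data": {"deltas": [[-1, 0.005, 0, 0.2, 0, 0, 0], [-1, 0.005, 0, 0.4, 0, 0, 0], [-1, 0.005, 0, 0.6, 0, 0, 0], [-1, 0.005, 0, 0.7, 0, 0, 0], [-1, 0.005, 0, 0.76, 0, 0, 0], [-1, 0.005, 0, 0.79, 0, 0, 0], [-1, 0.005, 0, 0.8, 0, 0, 0]]}}

```text
clock: 33.22
position: [0.563, -0.1027, 0.0036]
tool_rot: [3.141, -0.001, 0.213]
force: [-0.3, 0.3, -2.2]
grip_width: 0.0431
```

Emit:
{"op": "arm_command", "data": {"deltas": [[-1, 0, 0, 0.006, 0, 0, 0], [-1, 0, 0, 0.012, 0, 0, 0], [-1, 0, 0, 0.016, 0, 0, 0], [-1, 0, 0, 0.016, 0, 0, 0]]}}

```text
clock: 33.72
position: [0.5628, -0.1028, 0.0009]
tool_rot: [-3.142, -0.0, 0.213]
force: [-0.4, -0.0, -2.2]
grip_width: 0.0427
```

Emit:
{"op": "arm_command", "data": {"deltas": [[-1, 0, 0, 0.004, 0, 0, 0], [-1, 0, 0, 0.008, 0, 0, 0], [-1, 0, 0, 0.012, 0, 0, 0], [-1, 0, 0, 0.016, 0, 0, 0], [-1, 0, 0, 0.016, 0, 0, 0]]}}

```text
clock: 34.35
position: [0.5627, -0.1027, -0.0016]
tool_rot: [-3.142, 0.0, 0.213]
force: [0.2, -0.5, -2.6]
grip_width: 0.0431
```

Emit:
{"op": "arm_command", "data": {"deltas": [[-1, 0, 0, 0.003, 0, 0, 0], [-1, 0, 0, 0.006, 0, 0, 0], [-1, 0, 0, 0.006, 0, 0, 0]]}}

```text
clock: 34.72
position: [0.5627, -0.1028, -0.0018]
tool_rot: [3.142, -0.0, 0.213]
force: [-5.0, 1.0, 13.7]
grip_width: 0.043
```

Seated. Release and retreat well clear.

Emit:
{"op": "arm_command", "data": {"deltas": [[0.6, 0, 0, 0, 0, 0, 0], [1, 0, 0, 0, 0, 0, 0], [1, 0, 0, 0, 0, 0, 0], [1, 0, 0, 0, 0, 0, 0]]}}

```text
clock: 35.22
position: [0.5627, -0.1028, -0.0025]
tool_rot: [-3.142, 0.0, 0.213]
force: [0.2, 0.4, -1.3]
grip_width: 0.0853
```

Emit:
{"op": "arm_command", "data": {"deltas": [[1, 0, 0, -0.2, 0, 0, 0], [1, 0, 0, -0.5, 0, 0, 0], [1, 0, 0, -0.8, 0, 0, 0], [1, 0, 0, -1, 0, 0, 0], [1, 0, 0, -1, 0, 0, 0]]}}

```text
clock: 35.85
position: [0.5639, -0.103, 0.1497]
tool_rot: [3.14, -0.004, 0.213]
force: [0.5, -0.8, -0.3]
grip_width: 0.0855
```

Emit:
{"op": "arm_command", "data": {"deltas": [[1, -0.2, 0.3, -0.2, 0, 0, 0], [1, -0.4, 0.6, -0.3, 0, 0, 0], [1, -0.6, 0.9, -0.4, 0, 0, 0], [1, -0.7, 1, -0.4, 0, 0, 0]]}}

```text
clock: 36.35
position: [0.4903, -0.2749, 0.2076]
tool_rot: [3.14, 0.0, 0.209]
force: [-0.5, 0.3, 0.0]
grip_width: 0.0852
```

Emit:
{"op": "arm_command", "data": {"deltas": [[1, -0.2, 0.3, -0.1, 0, 0, 0], [1, -0.4, 0.6, -0.2, 0, 0, 0], [1, -0.6, 0.9, -0.2, 0, 0, 0], [1, -0.7, 1, -0.2, 0, 0, 0], [1, -0.7, 1, -0.2, 0, 0, 0]]}}

```text
clock: 36.98
position: [0.4197, -0.441, 0.2365]
tool_rot: [-3.14, 0.001, 0.211]
force: [0.3, 0.4, -0.9]
grip_width: 0.0854
```

```bash
python3 -c "
from h import *
plan()
t=cams.grab_frame('top');s=cams.grab_frame('side');cv2.imwrite('pics/f_top.png',cv2.resize(t[60:310,60:430],None,fx=2.1,fy=2.1,interpolation=cv2.INTER_CUBIC));cv2.imwrite('pics/f_topraw.png',t)
cv2.imwrite('pics/f_side.png',cv2.resize(s[130:330,140:400],None,fx=3,fy=3,interpolation=cv2.INTER_CUBIC))
"
```

```text
at [ 0.4197 -0.441   0.2365] [-1.799e+02  1.000e-01  1.210e+01] t 36.975 w 0.0854 F [ 0.3  0.4 -0.9]
```

View pics/f_top.png

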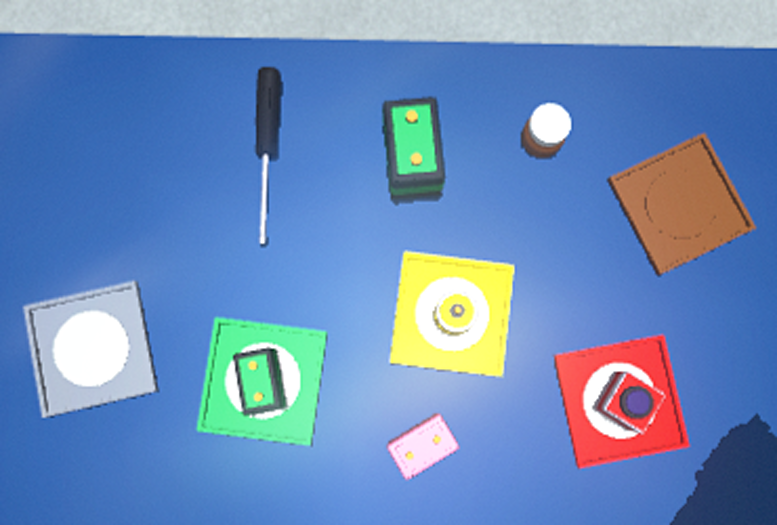

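View pics/f_side.png

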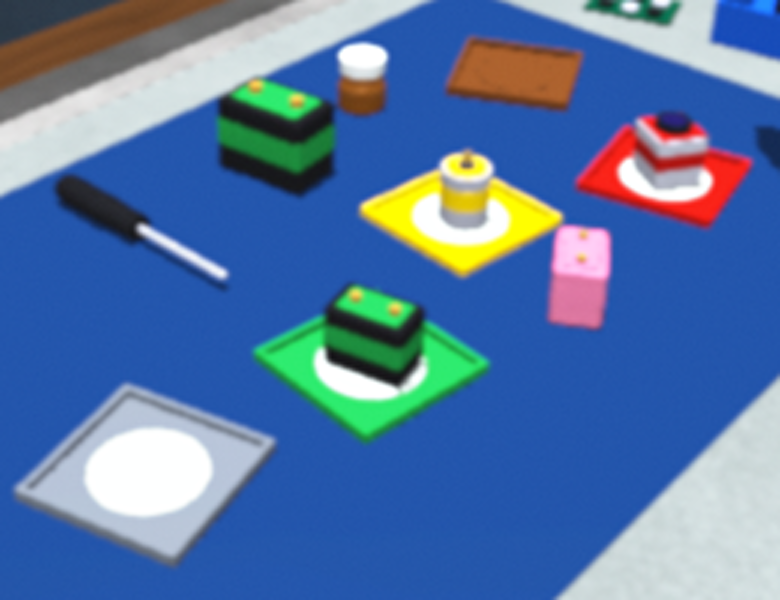

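```bash
python3 -c "
from h import *
t=cams.get_calibration('top')
for n,p,z,m in [('bat',(255.2,381),.059,(.4873,.1011)),('motor',(457,311),.054,(.562,-.1028)),('lens',(635.5,402),.062,(.4708,-.286))]:
    q=ray(t,(p[0]/2.1+60,p[1]/2.1+60),z)[:2];print(n,q,np.linalg.norm(q-m).round(4))
"
```

```text
bat [0.48671776 0.10064098] 0.0007
motor [ 0.5610448  -0.10375471] 0.0014
lens [ 0.4704408  -0.28457748] 0.0015
```

All three are within about 2 mm of the tray middles, the grey tray is empty and the arm is clear. Handing in.

```bash
python3 -c "
from workcell import job
print(job.job_done())"
```

```text
the job is handed in; nothing more can be done
None
```

All three modules are in their own trays, upright and released, and the grey tray is empty; the job was handed in at about 37 s. The motor went first from red to grey. Then the lens went to red, the battery to green, and the motor on to yellow.

**Last checks:** From the top image the centres are about 1 mm (battery, motor) and 2 mm (lens) from the tray middles. The side view shows everything upright. The screwdriver and jar look where they were; I did not measure them. The highest wrist force I read while setting a module down was 20 N.

**What disagreed:**
- **Fingertips:** they turned out about 33 mm higher than `bot.tips_ahead` says, so the first grasp closed on the motor's shaft and pressed its top with about 13 N. I opened in place; the motor had not moved or tipped, and later grasps used a TCP about 40 mm lower.
- **Wrist camera:** its pictures sat 3–4 pixels off the predicted positions, too little to matter here.

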